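# Feed printed gears through a sprung hopper gate

### The arm

A 6-joint arm with a two-finger parallel gripper is mounted at the origin on a cart in front of the work surface, level with it; the furniture and walls round the work are solid. World frame = base frame: x ahead of the robot, y to its left, z up, the work surface at z = 0. Lengths are in m, angles in rad, forces in N, time in s.
With the tool pointing down it reaches from about 0.25 to 0.85 m from the base axis. Payload 12.5 kg.
Tool frame: the origin (TCP) lies where the fingers leave the gripper's body, on its centre line; the fingertips stand 84 mm ahead of it and the grasp point (between the pads) lies 65 mm ahead of it; x points along the fingers, z is the direction in which the jaws open and shut, and the axes are right-handed (so a half turn about x gives the same grasp; the last joint's range is limited). The gripper opens to 93 mm and grips with 3 to 60 N. Pads are 15 mm wide; open, the fingers measure 128 mm over their backs; the gripper's body (75 mm by 188 mm) begins 65 mm behind the grasp point.
Start: joints at [1.167, 0.351, 1.652, -0, 1.139, -0.085], TCP at [0.172, 0.522, 0.303] pointing down, gripper open.
Joint ranges: [-2.75, 2.75], [-0.79, 2.1], [0.01, 2.65], [-1.57, 4.71], [0.07, 3.14], [-2.87, 2.87]. Speed limits (rad/s): [2.22, 2.22, 2.79, 3.14, 3.14, 3.14].

### API

Orientations are given as a rotation vector (axis times angle).
In Python, from workcell import monitor, grab_frame, camera_model, hand_in, spot_in, cut_out gives the robot as it stands.
- The arm moves only by the shell command python3 -m pendant 'ROWS' [FORCE]. ROWS is JSON, a list of rows, each a list of 7 numbers: the shift along the tool's x, y, z in m, then the turn, a rotation vector about the tool's x, y, z in rad, then the opening, from -1 (shut) to 1 (fully open). A call has 1 to 10 rows; each row shifts and turns the pose as measured when the row begins, along the tool's axes as they then stand; what a row does not reach is not made up. A row lasts 1/8 s, in which the tool goes at most 62.5 mm and 10.7 degrees, less where a joint would pass 70% of its speed; a pose out of reach is approached as far as the arm can. A call with a gripper value outside its range is refused whole. The fingers move at their own pace and stop on an object; FORCE is the grip in N (left out, the last holds). Time passes only in rows, so rows that do not move let the fingers close. It gives the time, the measured TCP pose, the force and the opening at its end, in the units of the state.
- monitor.observe(): the state, without advancing time (a new reading comes with each control period).
- grab_frame(name): name is "scene" or "side" or "wrist"; returns the picture (400x640x3 uint8, red, green, blue); there is no depth.
- camera_model(name): a dict with "K" (3x3 intrinsics, pixels), "R" (3x3) and "t" (3): a world point X has camera coordinates R X + t; the wrist camera has in their place "tool_from_camera" (4x4, takes a point from camera to tool coordinates, whose origin is the TCP and whose axes are the tool frame's). Camera axes: x right, y down, z forward; pixel columns grow to the right and rows downward; lengths in m; the calibration is good to about 2 mm. The wrist camera is an equidistant fisheye: a pixel r from the principal point sees the ray r / f radians off the axis. A picture is of the moment at which its call begins: read the wrist's pose just before it. camera_model takes no time and is no camera call.
- hand_in(): hands the job in, once; it reports no verdict.
Trained networks look in the newest picture that a camera, given by its name, has taken for a name from the list of things; names that differ only in an ending like _2 or _b are one class to them, and where a whole thing is asked for, a point or a joint stands for the part that bears it (a point fixed in the world has none). Each returns a list of dicts, best first, with "score" (0 to 1); they miss things now and then, are a little off and sometimes report something else, mostly with a low value. They report only what shows in the picture. A call takes as long as a camera call. They do not tell look-alikes from the thing itself.
- spot_in(camera, label): "extent" ([left, top, width, height] in pixels, round what is visible of it).
- cut_out(camera, label): "mask" (400x640 bool, what is visible of it) and "extent" ([left, top, width, height] in pixels, round what is visible of it).
The state is a dict: "time_s": time; "joint_pos": joint angles; "joint_vel": joint speeds; "joint_torque": joint torques, N m; "eef_pos": TCP position; "tcp_rot": TCP orientation; "ft_force": force on the tool from outside, world axes, zero at the start; "moment": the same for the moment, N m; "gripper_width": opening from 0.0 (shut) to 1.0 (fully open).
Only numpy, scipy, OpenCV 4.12 (cv2) and the standard library are available. Lean on these libraries where they do the work, as an engineer would, in place of code of your own. Each camera call takes 0.05 s, during which the arm holds its last target.

### The job

Tip the four printed gears from the steel parts pan into the feed hopper while its gate is shut, and stand the empty pan back on the worktop, flat and released. Then lift the sprung gate by its bar handle to half its travel, never past three quarters, so that the gears run out beneath it into the wash basket, and finish while still holding the gate there, half open and steady, with all four gears in the basket. Leave the jar, the tape roll and the steel block where they are.

Things in the scene. Friction and masses are not known exactly. Their poses are not given: they have to be found in the camera images.
- hopper: Fixed sheet-steel feed hopper, open on top, bolted down. Origin on the worktop under it, z up. Side panels at x = +-52 mm and back panel at y = 81 rise to a rim 170 high; rim flange out to x = +-61. The gate closes it at y = -50; its chute floor falls towards -y. Beside the gate at x = +-64.5 are upright spring barrels (radius 9, top 158), at x = 82 a thin scale strip up to 278 high with marks.
- hopper_mouth (a point): Centre of the hopper's open mouth at rim level, 168 mm above the worktop, 16 to +y of the hopper's origin. The mouth measures 102 (x) by 127 (y) inside, from the gate to the back panel; axes as the hopper's.
- chute_end (a point): Middle of the chute's lower end (spout edge), 54 mm above the worktop, 82 to -y of the hopper's origin. The smooth steel floor rises 32 degrees from here towards +y: 74 above the worktop at the gate, 115 below the mouth's centre, 155 at the back; 102 wide. A gear that hangs up in the hopper comes loose if the gate is moved a little. Axes as the hopper's.
- gate (a joint): Lift of the hopper's sprung slide gate in m: 0 = shut, 0.090 = fully up, half travel 0.045. It slides straight up. Springs pull it shut with a force that rises with the lift: with its weight it takes about 5 N to start it, 10 N at half travel, 14 N at the top, and it snaps shut when let go.
- gate_handle (a point): Centre of the gate's grey bar handle: 70 mm long (hopper's x), 14 thick (hopper's y), 22 tall, on two thin posts over the crosshead (bar 150 x 12 x 12 along x). When shut it stands 218 above the worktop, 50 to -y of the hopper's origin, 36 over the crosshead's top; it rises with the gate. Axes as the hopper's.
- basket_floor (a point): Middle of the inner floor of the loose perforated steel basket under the spout, 3 above the worktop. Basket 110 (x) by 120 (y), 45 high, walls 3; small wire handle on its -y side. 0.35 kg.
- pan_grip (a point): Centre of the grey grip of the loose steel pan that carries the gears; grip 66 mm long (pan's x), 14 wide (y), 20 tall, 28 above the pan's underside. x points to the pouring lip, z up. Pan: flat tray 112 (x) by 88 (y), its middle 87 ahead of here, floor 3 thick, side walls 16, back wall 26 high, front open. About 0.14 kg empty. Gears slide on it once tilted 9 to 14 degrees.
- pan_lip (a point): Middle of the pan's open front edge, top of its floor, 143 ahead (+x) of pan_grip and 25 below it; axes as the pan's.
- gear_0_center (a point): Centre of one of four identical bronze printed gears, 34 across, 10 thick, z along its axis, 25 g; lies flat in the pan at the start.
- gear_1_center (a point): Centre of another bronze printed gear, 34 across, 10 thick, z along its axis, 25 g; lies flat in the pan at the start.
- gear_2_center (a point): Centre of another bronze printed gear, 34 across, 10 thick, z along its axis, 25 g; lies flat in the pan at the start.
- gear_3_center (a point): Centre of another bronze printed gear, 34 across, 10 thick, z along its axis, 25 g; lies flat in the pan at the start.
- jar_steel: White lidded jar, 50 across, 62 high, origin at its underside; a bystander.
- tape_roll: Roll of tape lying flat, 85 across, 19 high, origin at its underside; a bystander.
- gauge_block: Ground steel block, 50 x 75 x 25, origin at its underside; a bystander.
Mind the look-alikes: they are no part of the job. Leave any purple or yellow look-alike of the part that bears gear_0_center alone.

How it is judged:
By the outcome, as a careful person would: the job done as asked, in the order asked, and still so for the second after the job is handed in, while the arm keeps its last pose, push and grip.
It also fails if it takes over 64 s, if anything falls off the work surface, if the arm or the gripper's body presses on something with over 40 N, if the wrist force passes 120 N, or if a joint passes its speed limit or range.

## Working session

There is one attempt and no reset: what is moved stays moved. The work goes in short steps, Python scripts to look and compute and a shell command to move; the robot and the scene stay as the last step left them, time stands still between calls to the robot, and variables do not carry over. Pictures are saved under pics/ and viewed, and the job is handed in when it is done.

```bash
ls; mkdir -p pics; python3 - <<'E'
from workcell import monitor, grab_frame, camera_model
import cv2
s=monitor.observe()
for k in s: print(k,s[k])
for c in ["scene","side","wrist"]:
    im=grab_frame(c); cv2.imwrite(f"pics/{c}0.png",im[:,:,::-1]); m=camera_model(c); print(c,{k:__import__('numpy').array(v).round(4).tolist() if not isinstance(v,str) else v for k,v in m.items()})
E
```

```text
pics
time_s 0.0
joint_pos [ 1.16737268e+00  3.51220107e-01  1.65244074e+00 -3.74815733e-06
  1.13908264e+00 -8.45875210e-02]
joint_vel [ 0.00014875 -0.00032635  0.00099011 -0.0005861   0.00292434  0.00052634]
joint_torque [ 4.92048071e-05 -4.97311485e+01 -2.85256541e+01  6.98979129e-02
  2.55227397e-02 -1.24155454e-04]
eef_pos [0.17227445 0.52205798 0.30220387]
tcp_rot [-0.9718315   1.34434086  0.97084344]
ft_force [-0.14067419  0.25509259 -0.6933518 ]
moment [ 0.00466398  0.00218822 -0.04508363]
gripper_width 0.9956311139099989
scene {'K': [[397.4152, 0.0, 319.4744], [0.0, 397.4152, 204.857], [0.0, 0.0, 1.0]], 'R': [[-0.8883, -0.4593, -0.0041], [-0.2051, 0.4047, -0.8911], [0.411, -0.7907, -0.4537]], 't': [0.5575, 0.2307, 0.8946]}
side {'K': [[375.7575, 0.0, 317.8678], [0.0, 375.7575, 200.4381], [0.0, 0.0, 1.0]], 'R': [[0.9527, -0.304, 0.0043], [-0.1573, -0.5052, -0.8485], [0.2601, 0.8077, -0.5292]], 't': [-0.5561, 0.2214, 1.0654]}
wrist {'K': [[309.7069, 0.0, 321.4075], [0.0, 309.7069, 201.2114], [0.0, 0.0, 1.0]], 'tool_from_camera': [[0.0005, -0.2977, 0.9546, -0.0812], [0.0006, -0.9546, -0.2977, 0.0839], [1.0, 0.0007, -0.0003, -0.0003], [0.0, 0.0, 0.0, 1.0]]}
```

View pics/scene0.png

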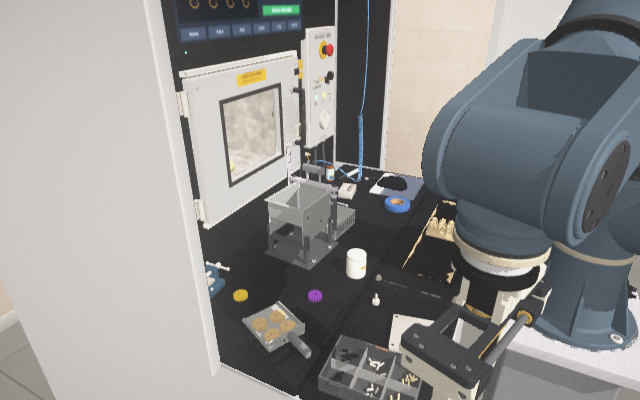

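View pics/side0.png

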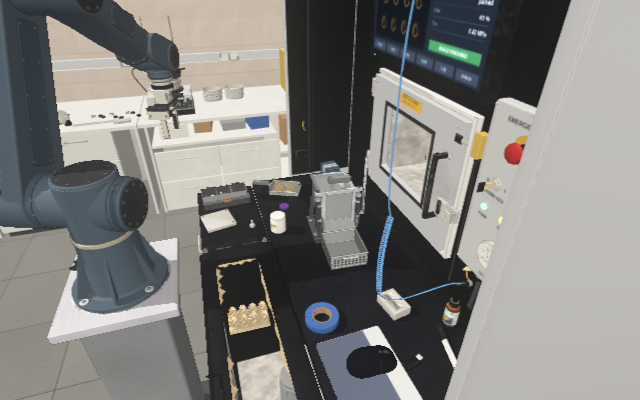

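View pics/wrist0.png

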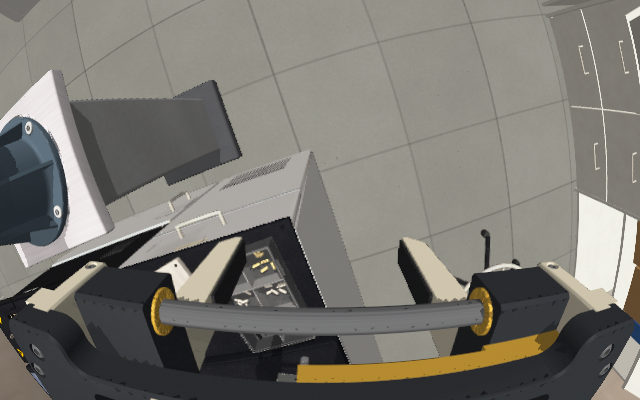

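The scene camera shows the pan with gears at about (275,325), its grip at about (297,345), the hopper at (300,225), and a yellow and a purple look-alike at (240,295) and (315,295). In the side view, the pan is at (285,187), the hopper at (337,200) and the basket at (347,250). I'll zoom in next.

```bash
cat > h.py <<'E'
import numpy as np, cv2
from scipy.spatial.transform import Rotation as Rn
from workcell import monitor, grab_frame, camera_model, spot_in, cut_out
def cam(c):
    m=camera_model(c); return np.array(m["K"]),np.array(m["R"]),np.array(m["t"])
def proj(c,X):
    K,R,t=cam(c); p=(K@(R@np.atleast_2d(X).T+t[:,None])).T; return p[:,:2]/p[:,2:]
def ray(c,uv):
    K,R,t=cam(c); d=R.T@np.linalg.solve(K,[uv[0],uv[1],1.]); return -R.T@t,d/np.linalg.norm(d)
def wray(uv,pose=None):
    m=camera_model("wrist");K=np.array(m["K"]);T=np.array(m["tool_from_camera"])
    s=monitor.observe() if pose is None else pose
    x=np.array([(uv[0]-K[0,2]),(uv[1]-K[1,2])])/K[0,0]; r=np.linalg.norm(x)
    d=np.array([*(x/max(r,1e-9)*np.sin(r)),np.cos(r)])
    Rt=Rn.from_rotvec(s["tcp_rot"]).as_matrix(); p=np.array(s["eef_pos"])
    return p+Rt@T[:3,3],Rt@T[:3,:3]@d
def wproj(X,pose=None):
    m=camera_model("wrist");K=np.array(m["K"]);T=np.array(m["tool_from_camera"])
    s=monitor.observe() if pose is None else pose
    Rt=Rn.from_rotvec(s["tcp_rot"]).as_matrix(); p=np.array(s["eef_pos"])
    q=(np.atleast_2d(X)-p)@Rt; q=(q-T[:3,3])@T[:3,:3]
    th=np.arctan2(np.linalg.norm(q[:,:2],axis=1),q[:,2]); 
    n=q[:,:2]/np.linalg.norm(q[:,:2],axis=1)[:,None]
    return K[0,0]*th[:,None]*n+K[:2,2]
def onz(r,z):
    o,d=r; return o+d*(z-o[2])/d[2]
def tri(rays):
    A=np.zeros((3,3));b=np.zeros(3)
    for o,d in rays:
        P=np.eye(3)-np.outer(d,d);A+=P;b+=P@o
    X=np.linalg.solve(A,b); return X,[np.linalg.norm((np.eye(3)-np.outer(d,d))@(X-o)) for o,d in rays]
def crop(im,x0,y0,x1,y1,s,name):
    c=cv2.resize(im[y0:y1,x0:x1],None,fx=s,fy=s,interpolation=cv2.INTER_CUBIC)
    for x in range((x0+9)//10*10,x1,10): cv2.putText(c,str(x),((x-x0)*s,8),0,.3,(255,255,0),1); cv2.line(c,((x-x0)*s,9),((x-x0)*s,13),(255,255,0),1)
    for y in range((y0+9)//10*10,y1,10): cv2.putText(c,str(y),(0,(y-y0)*s+3),0,.3,(255,255,0),1)
    cv2.imwrite("pics/"+name,c[:,:,::-1])
E
python3 - <<'E'
from h import *
import cv2
a=cv2.imread("pics/scene0.png")[:,:,::-1]; b=cv2.imread("pics/side0.png")[:,:,::-1]
crop(a,230,150,370,270,5,"c1.png"); crop(a,220,270,340,370,6,"c2.png")
crop(b,295,150,395,280,4,"c3.png"); crop(b,240,165,320,245,7,"c4.png")
E
```

```text
(no output)
```

View pics/c1.png

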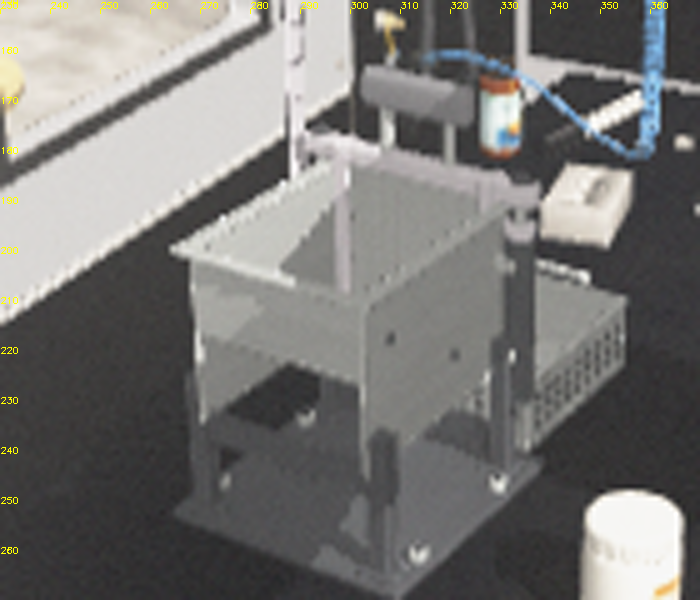

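View pics/c2.png

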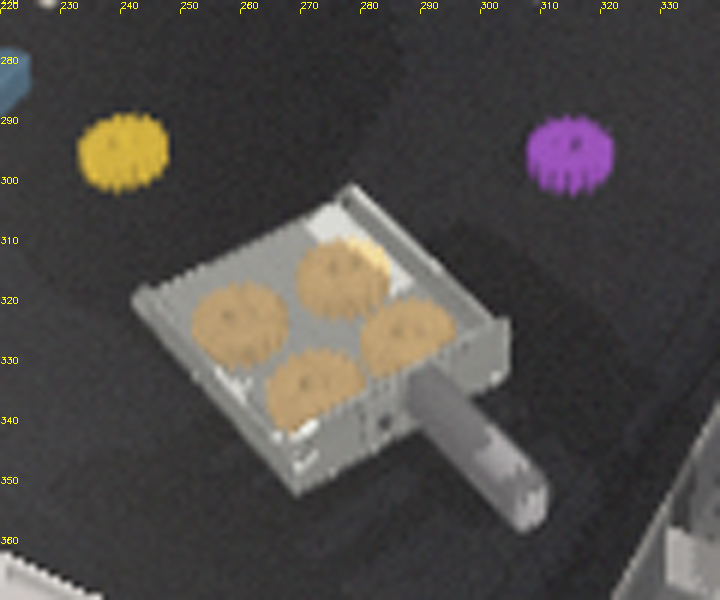

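View pics/c3.png

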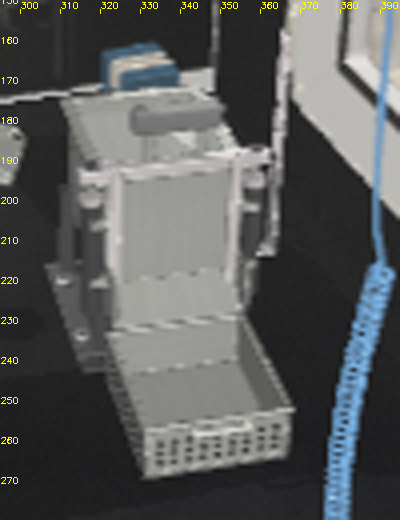

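View pics/c4.png

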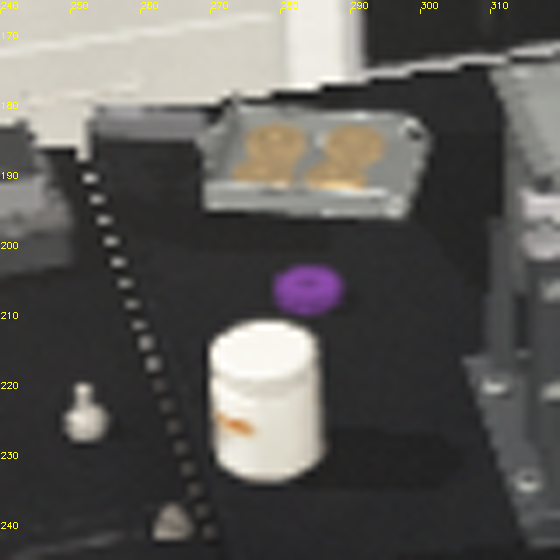

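```bash
cat > fit.py <<'E'
from h import *
from scipy.optimize import least_squares
def fit(obs,x0):
    def W(p,L): 
        c,s=np.cos(p[3]),np.sin(p[3]); return p[:3]+np.array([c*L[0]-s*L[1],s*L[0]+c*L[1],L[2]])
    f=lambda p: np.concatenate([proj(c,W(p,np.array(L)/1000))[0]-uv for c,L,uv in obs])
    r=least_squares(f,x0,loss="soft_l1"); 
    print(r.x.round(4),np.degrees(r.x[3]).round(2)); 
    for o,e in zip(obs,f(r.x).reshape(-1,2)): print(o,e.round(1))
    return r.x
if __name__=="__main__":
    print("grip",tri([ray("scene",(299,344)),ray("side",(261,182))]))
    print("handle",tri([ray("scene",(313,169)),ray("side",(339,179))]))
    S,D="scene","side"
    pan=[(S,(31,44,-28),(269,352)),(S,(31,-44,-28),(303.5,333)),(S,(31,-44,-2),(303.5,323)),(S,(143,-44,-12),(278,301)),(S,(143,44,-12),(242,319)),
     (S,(33,0,10),(291,330)),(S,(-33,0,10),(307,350)),
     (D,(-33,0,0),(252.5,183)),(D,(31,-44,-28),(269.5,195)),(D,(143,-44,-28),(297,196)),(D,(143,-44,-12),(299,185)),(D,(143,44,-12),(299.5,182))]
    print("pan");P=fit(pan,[.15,.75,.03,0.5])
    hop=[(S,(35,-50,218),(302,166)),(S,(-35,-50,218),(324,171)),(S,(75,-50,176),(290,178.5)),(S,(-75,-50,176),(336,190)),
     (D,(-35,-50,218),(328,180)),(D,(35,-50,218),(350,177)),(D,(-75,-50,176),(315,195)),(D,(75,-50,176),(362,187.5)),
     (S,(52,81,170),(265,199)),(S,(-52,81,170),(303,211)) ]
    print("hop");H=fit(hop,[.5,.5,0,-0.5])
E
python3 fit.py
```

```text
grip (array([0.47095083, 0.39036919, 0.02679465]), [np.float64(0.0007805868290553751), np.float64(0.0007805868290551801)])
handle (array([ 0.64770086, -0.00225029,  0.21690499]), [np.float64(0.00044869806660205897), np.float64(0.00044869806660183595)])
pan
[ 0.4771  0.3873  0.0239 -0.3983] -22.82
('scene', (31, 44, -28), (269, 352)) [0.8 2.9]
('scene', (31, -44, -28), (303.5, 333)) [1.5 0.6]
('scene', (31, -44, -2), (303.5, 323)) [1.3 1.2]
('scene', (143, -44, -12), (278, 301)) [-3.5 -0.7]
('scene', (143, 44, -12), (242, 319)) [-1.6 -1.1]
('scene', (33, 0, 10), (291, 330)) [-4.4 -0.7]
('scene', (-33, 0, 10), (307, 350)) [ 0.1 -1. ]
('side', (-33, 0, 0), (252.5, 183)) [ 1.9 -0.5]
('side', (31, -44, -28), (269.5, 195)) [-1.  0.]
('side', (143, -44, -28), (297, 196)) [0.  0.5]
('side', (143, -44, -12), (299, 185)) [-2.1  7.9]
('side', (143, 44, -12), (299.5, 182)) [ 0.4 -0.2]
hop
[ 0.6517  0.0495 -0.0013 -0.0583] -3.34
('scene', (35, -50, 218), (302, 166)) [-0.8  0.7]
('scene', (-35, -50, 218), (324, 171)) [-0.5  0.6]
('scene', (75, -50, 176), (290, 178.5)) [-0.4 -0.5]
('scene', (-75, -50, 176), (336, 190)) [ 0.6 -0.7]
('side', (-35, -50, 218), (328, 180)) [-0.3  0.2]
('side', (35, -50, 218), (350, 177)) [0.2 0.5]
('side', (-75, -50, 176), (315, 195)) [-0.4 -1. ]
('side', (75, -50, 176), (362, 187.5)) [-0.1  0.5]
('scene', (52, 81, 170), (265, 199)) [2.9 0.6]
('scene', (-52, 81, 170), (303, 211)) [-0.7 -1.9]
```

```bash
cat > plan.py <<'E'
from h import *
# pose utils: tool orientation from heading direction & pitch. px yaw, nose-down tilt (rad); z=+pan y
def toolR(yaw,tilt=0,flip=False):
    # pan frame axes
    P=Rn.from_euler('z',yaw)*Rn.from_euler('y',tilt)
    M=P.as_matrix(); px,py,pz=M.T
    z=-py if flip else py; x=-pz; y=np.cross(z,x)
    return np.array([x,y,z]).T
def cur():
    s=monitor.observe(); return np.array(s["eef_pos"]),Rn.from_rotvec(s["tcp_rot"]).as_matrix(),s
def rows(p0,R0,p1,R1,n,ease=False):
    """n rows interpolating linearly pos & slerp; returns predicted list of rows"""
    rv=Rn.from_matrix(R0.T@R1).as_rotvec(); out=[]; p,R=p0,R0
    for k in range(1,n+1):
        f=k/n
        if ease: f=f*f*(3-2*f)
        pn=p0+(p1-p0)*f; Rnn=R0@Rn.from_rotvec(rv*f).as_matrix()
        d=R.T@(pn-p); w=Rn.from_matrix(R.T@Rnn).as_rotvec()
        out.append(np.r_[d,w]); p,R=pn,Rnn
    return out
def show(o):
    for r in o: print("["+",".join(f"{v:.3f}" for v in r)+"]", f"|d|={np.linalg.norm(r[:3])*1e3:.0f}mm rot={np.degrees(np.linalg.norm(r[3:])):.1f}")
E
python3 - <<'E'
from plan import *
p,R,s=cur(); print(R.round(3))
yaw=-0.40
for flip in (False,True):
    R1=toolR(yaw,0,flip); print(flip,R1.round(2)); print(Rn.from_matrix(R.T@R1).as_rotvec().round(3))
px=np.array([np.cos(yaw),np.sin(yaw),0])
R1=toolR(yaw)
tgt=np.array([.474,.389,.26])-0.02*px
show(rows(p,R,tgt,R1,8))
E
```

```text
[[-0.    -0.95   0.313]
 [-0.001  0.313  0.95 ]
 [-1.     0.    -0.001]]
False [[-0.   -0.92  0.39]
 [ 0.    0.39  0.92]
 [-1.    0.    0.  ]]
[ 0.081 -0.001 -0.   ]
True [[-0.    0.92 -0.39]
 [ 0.   -0.39 -0.92]
 [-1.   -0.   -0.  ]]
[-3.06e+00  0.00e+00 -1.00e-03]
[0.005,-0.039,-0.004,0.010,-0.000,-0.000] |d|=39mm rot=0.6
[0.005,-0.039,-0.003,0.010,-0.000,-0.000] |d|=39mm rot=0.6
[0.005,-0.039,-0.003,0.010,-0.000,-0.000] |d|=39mm rot=0.6
[0.005,-0.039,-0.003,0.010,-0.000,-0.000] |d|=39mm rot=0.6
[0.005,-0.039,-0.002,0.010,-0.000,-0.000] |d|=39mm rot=0.6
[0.005,-0.039,-0.002,0.010,-0.000,-0.000] |d|=39mm rot=0.6
[0.005,-0.039,-0.001,0.010,-0.000,-0.000] |d|=39mm rot=0.6
[0.005,-0.039,-0.001,0.010,-0.000,-0.000] |d|=39mm rot=0.6
```

```bash
python3 -m pendant '[[0.005,-0.039,-0.003,0.01,0,0,1],[0.005,-0.039,-0.003,0.01,0,0,1],[0.005,-0.039,-0.003,0.01,0,0,1],[0.005,-0.039,-0.003,0.01,0,0,1],[0.005,-0.039,-0.002,0.01,0,0,1],[0.005,-0.039,-0.002,0.01,0,0,1],[0.005,-0.039,-0.001,0.01,0,0,1],[0.005,-0.039,-0.001,0.01,0,0,1],[0,0,0,0,0,0,1]]'
python3 - <<'E'
from plan import *
p,R,s=cur(); print(p,s["joint_pos"]); im=grab_frame("wrist"); cv2.imwrite("pics/w1.png",im[:,:,::-1])
E
```

```text
time_s: 1.27
eef_pos: [0.4668, 0.3925, 0.2589]
tcp_rot: [-0.911, 1.376, 0.91]
ft_force: [-0.3, -0.1, -0.0]
gripper_width: 1.0
[0.46680047 0.39249274 0.25886234] [ 6.22983191e-01  5.05279745e-01  1.53075986e+00 -5.77257251e-04
  1.10955533e+00 -5.47760771e-01]
```

View pics/w1.png

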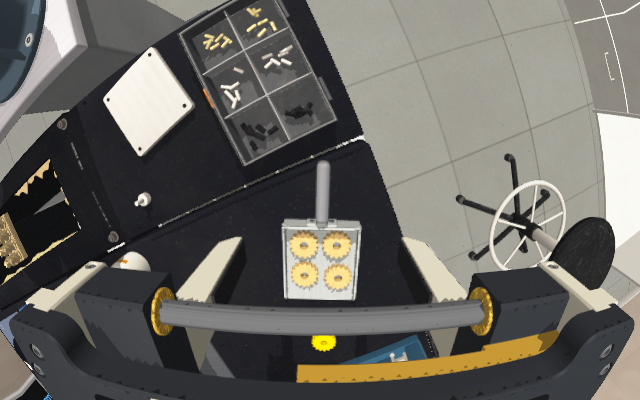

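```bash
python3 - <<'E'
from h import *
a=cv2.imread("pics/w1.png")[:,:,::-1]
crop(a,265,150,380,310,4,"w1c.png")
E
```

```text
(no output)
```

View pics/w1c.png

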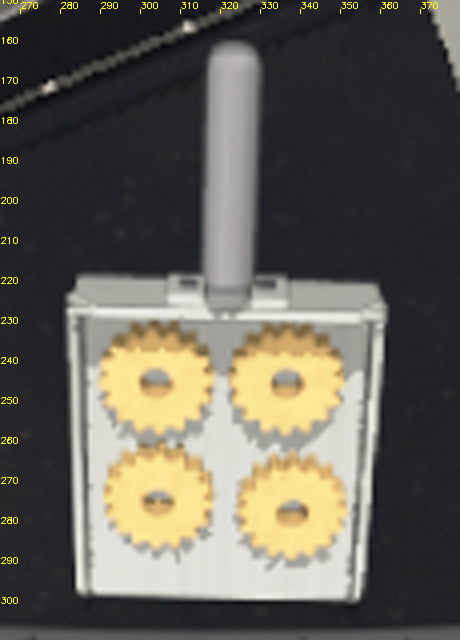

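```bash
cat > fit2.py <<'E'
from h import *
from scipy.optimize import least_squares
def fit(obs,x0,poses,verbose=1):
    def W(p,L):
        c,s=np.cos(p[3]),np.sin(p[3]); return p[:3]+np.array([c*L[0]-s*L[1],s*L[0]+c*L[1],L[2]])
    def f(p):
        return np.concatenate([(proj(c,W(p,np.array(L)/1000))[0] if c in("scene","side") else wproj(W(p,np.array(L)/1000),poses[c])[0])-uv for c,L,uv in obs])
    r=least_squares(f,x0,loss="soft_l1"); print(r.x.round(4),np.degrees(r.x[3]).round(2))
    if verbose:
        for o,e in zip(obs,f(r.x).reshape(-1,2)): print(o,e.round(1))
    return r.x
E
python3 - <<'E'
from fit2 import *
poses={"w1":monitor.observe()}
S,D="scene","side"
w=[("w1",(-33,0,8),(322.5,161)),("w1",(31,-44,-2),(282,229)),("w1",(31,44,-2),(360.5,228)),("w1",(31,-44,-28),(284,219)),("w1",(31,44,-28),(360,221)),("w1",(143,-44,-25),(284,298)),("w1",(143,44,-25),(355,299.5))]
so=[(S,(31,44,-28),(269,352)),(S,(31,-44,-28),(303.5,333)),(S,(31,-44,-2),(303.5,323)),(S,(-33,0,10),(307,350)),(D,(-33,0,0),(252.5,183)),(D,(31,-44,-28),(269.5,195)),(D,(143,-44,-28),(297,196))]
fit(w,[.47,.39,.028,-.4],poses); fit(w+so,[.47,.39,.028,-.4],poses)
E
```

```text
[ 0.4764  0.3879  0.0304 -0.413 ] -23.67
('w1', (-33, 0, 8), (322.5, 161)) [ 0.  10.5]
('w1', (31, -44, -2), (282, 229)) [-0.7 -2.2]
('w1', (31, 44, -2), (360.5, 228)) [1.4 0.1]
('w1', (31, -44, -28), (284, 219)) [ 0.1 -0.5]
('w1', (31, 44, -28), (360, 221)) [-0.7 -1.3]
('w1', (143, -44, -25), (284, 298)) [2.8 1. ]
('w1', (143, 44, -25), (355, 299.5)) [-1.1  0.5]
[ 0.4785  0.387   0.0259 -0.4108] -23.54
('w1', (-33, 0, 8), (322.5, 161)) [-0.1 11.8]
('w1', (31, -44, -2), (282, 229)) [-0.1 -1.8]
('w1', (31, 44, -2), (360.5, 228)) [0.8 0.3]
('w1', (31, -44, -28), (284, 219)) [0.6 0. ]
('w1', (31, 44, -28), (360, 221)) [-1.2 -1. ]
('w1', (143, -44, -25), (284, 298)) [3.4 0.5]
('w1', (143, 44, -25), (355, 299.5)) [-1.2 -0.2]
('scene', (31, 44, -28), (269, 352)) [0.3 1.6]
('scene', (31, -44, -28), (303.5, 333)) [ 1.3 -0.4]
('scene', (31, -44, -2), (303.5, 323)) [1.1 0.2]
('scene', (-33, 0, 10), (307, 350)) [-0.6 -2. ]
('side', (-33, 0, 0), (252.5, 183)) [ 2.2 -1. ]
('side', (31, -44, -28), (269.5, 195)) [-0.8 -0.4]
('side', (143, -44, -28), (297, 196)) [0.2 0.2]
```

```bash
python3 - <<'E'
from plan import *
p,R,s=cur()
t=np.array([.485,.384,.093]); R1=toolR(-.411)
show(rows(p,R,t,R1,5))
E
```

```text
[0.033,-0.004,-0.000,0.002,-0.001,-0.000] |d|=33mm rot=0.1
[0.033,-0.004,-0.000,0.002,-0.001,-0.000] |d|=33mm rot=0.1
[0.033,-0.004,-0.000,0.002,-0.001,-0.000] |d|=33mm rot=0.1
[0.033,-0.004,-0.000,0.002,-0.001,-0.000] |d|=33mm rot=0.1
[0.033,-0.004,-0.000,0.002,-0.001,-0.000] |d|=33mm rot=0.1
```

```bash
python3 -m pendant '[[0.033,-0.004,0,0.002,0,0,1],[0.033,-0.004,0,0.002,0,0,1],[0.033,-0.004,0,0.002,0,0,1],[0.033,-0.004,0,0.002,0,0,1],[0.025,-0.004,0,0.002,0,0,1],[0.002,0,0,0,0,0,1],[0,0,0,0,0,0,1]]'
python3 - <<'E'
from plan import *
p,R,s=cur(); print(p,R.round(3)); im=grab_frame("wrist"); cv2.imwrite("pics/w2.png",im[:,:,::-1])
E
```

```text
time_s: 2.2
eef_pos: [0.4778, 0.3899, 0.0984]
tcp_rot: [-0.908, 1.375, 0.909]
ft_force: [-0.1, -0.3, -0.2]
gripper_width: 0.999
[0.47782407 0.3898989  0.09836518] [[-0.002 -0.92   0.391]
 [-0.001  0.391  0.92 ]
 [-1.     0.002 -0.001]]
```

View pics/w2.png

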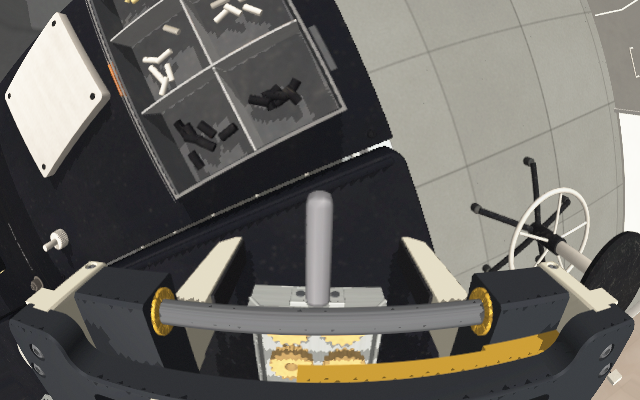

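```bash
python3 - <<'E'
from plan import *
p,R,s=cur(); print(wproj(p+R@np.array([.065,0,0])), wproj(p+R@np.array([.055,0,0])))
w1={"tcp_rot":[-0.911, 1.376, 0.91],"eef_pos":[0.46680047,0.39249274,0.25886234]}
w2=s
print(tri([wray((322.5,161),w1),wray((319,192),w2)])) # rear end
print(tri([wray((321.5,223),w1),wray((318,301),w2)])) # front end
E
```

```text
[[322.13005766 268.94962512]] [[322.16389887 278.59055007]]
(array([0.44008624, 0.40380031, 0.02303495]), [np.float64(0.00017599154668089515), np.float64(0.00017599154668061534)])
(array([0.5025329 , 0.37639677, 0.02426106]), [np.float64(0.0002119415600315246), np.float64(0.0002119415600315922)])
```

```bash
python3 -m pendant '[[0.003,-0.004,-0.0025,0.012,0,0,1],[0.003,-0.002,0,0.005,0,0,1],[0,0,0,0,0,0,0],[0,0,0,0,0,0,-1],[0,0,0,0,0,0,-1],[0,0,0,0,0,0,-1],[0,0,0,0,0,0,-1],[0,0,0,0,0,0,-1]]' 60
python3 -c "
from plan import *
p,R,s=cur(); print(p,R.round(3),s['ft_force'],s['moment'],s['joint_pos'])"
```

```text
time_s: 3.25
eef_pos: [0.4832, 0.3856, 0.0945]
tcp_rot: [-0.894, 1.378, 0.895]
ft_force: [0.2, -0.5, 0.3]
gripper_width: 0.408
[0.48319833 0.38556437 0.09454984] [[ 0.001 -0.913  0.408]
 [ 0.002  0.408  0.913]
 [-1.     0.     0.002]] [ 0.17094273 -0.50171376  0.33088563] [-0.06748112  0.02982702  0.03615338] [ 5.97876117e-01  7.36789717e-01  1.59570723e+00  1.39454694e-03
  8.07778787e-01 -5.54099625e-01]
```

```bash
python3 -m pendant '[[0,0,0,0,0,0,-1],[0,0,0,0,0,0,-1],[0,0,0,0,0,0,-1],[0,0,0,0,0,0,-1],[0,0,0,0,0,0,-1],[0,0,0,0,0,0,-1]]' 60; python3 -m pendant '[[0,0,0,0,0,0,-1],[-0.01,0,0,0,0,0,-1],[-0.02,0,0,0,0,0,-1],[-0.02,0,0,0,0,0,-1],[0,0,0,0,0,0,-1]]' 60
python3 - <<'E'
from plan import *
p,R,s=cur(); print(p,R.round(3),s['ft_force'],s['moment']); 
for c in ("scene","wrist"):
    im=grab_frame(c); cv2.imwrite(f"pics/{c}3.png",im[:,:,::-1])
E
```

```text
time_s: 4.0
eef_pos: [0.4832, 0.3856, 0.0946]
tcp_rot: [-0.894, 1.378, 0.895]
ft_force: [-0.5, 0.2, 0.4]
gripper_width: 0.146
time_s: 4.62
eef_pos: [0.4831, 0.3855, 0.1486]
tcp_rot: [-0.893, 1.378, 0.895]
ft_force: [0.4, 0.3, -2.1]
gripper_width: 0.147
[0.48308987 0.38550199 0.14857214] [[ 0.001 -0.913  0.408]
 [ 0.002  0.408  0.913]
 [-1.     0.     0.002]] [ 0.3719212   0.30410723 -2.0941886 ] [0.10054879 0.14758524 0.00370725]
```

View pics/scene3.png

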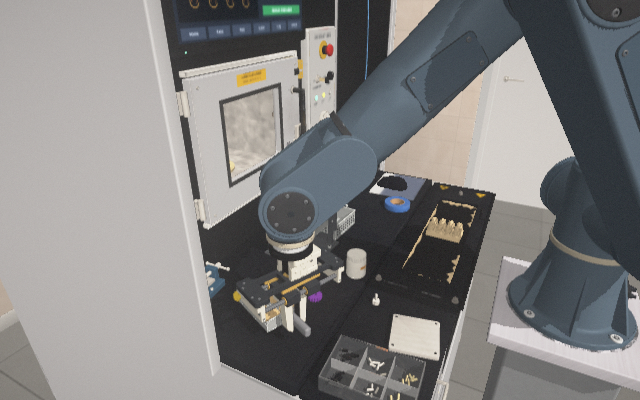

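View pics/wrist3.png

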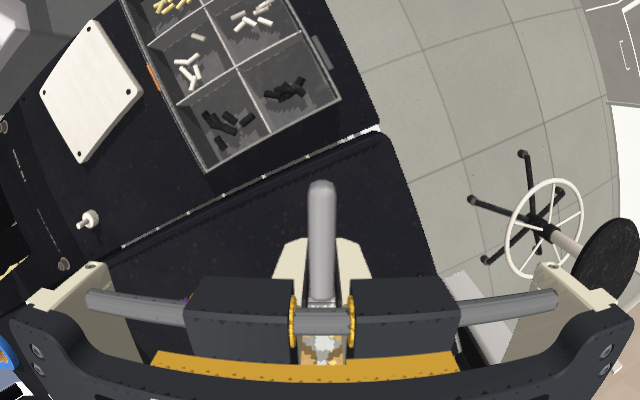

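```bash
python3 - <<'E'
from plan import *
p,R,s=cur(); g=np.array([.0,.0,.054])
print(wproj(np.array([[.4401,.4038,.023]])+g), wproj(np.array([[.4401,.4038,.032]])+g))
b=cv2.imread("pics/scene3.png")[:,:,::-1]; crop(b,220,220,360,345,5,"s3c.png")
im=grab_frame("side"); cv2.imwrite("pics/side3.png",im[:,:,::-1]); crop(im,220,140,380,270,5,"d3c.png")
E
```

```text
[[322.08451974 183.40133841]] [[322.10779734 187.97138103]]
```

View pics/s3c.png

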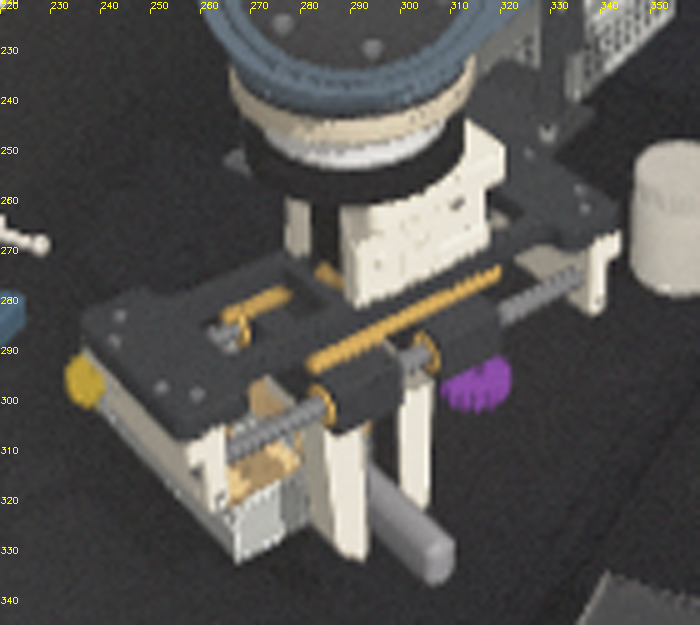

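View pics/d3c.png

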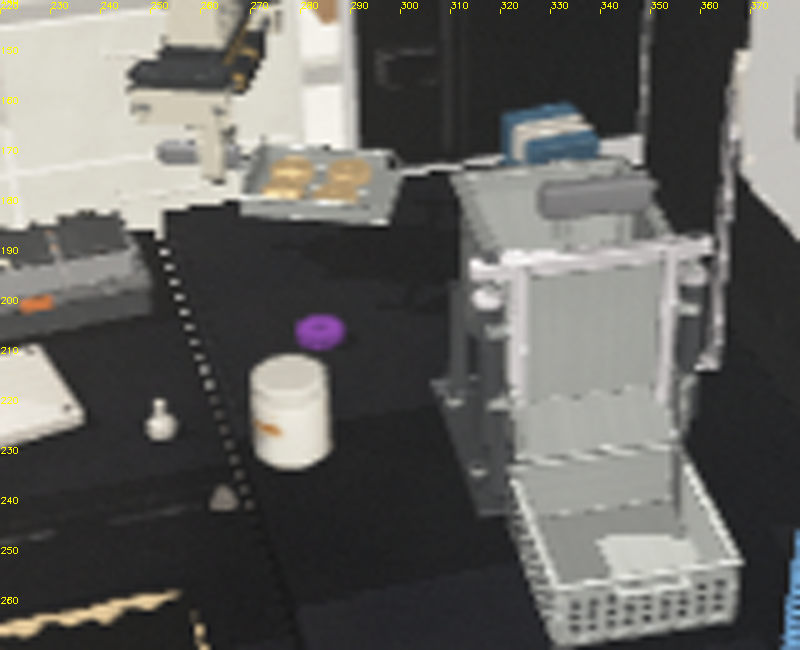

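```bash
python3 - <<'E'
from plan import *
p,R,s=cur()
R0=toolR(-.42,0);RA=toolR(-.42,-.14)
a=np.array([.475,.389,.29]); 
o=rows(p,R,a,RA,7,True); show(o)
b=np.array([.460,.077,.307]); RB=toolR(-.058,-.14)
print(); show(rows(a,RA,b,RB,14,True))
E
```

```text
[-0.008,0.000,0.000,0.000,-0.000,-0.008] |d|=8mm rot=0.5
[-0.021,0.001,0.000,0.000,-0.000,-0.020] |d|=21mm rot=1.2
[-0.028,0.001,0.000,0.000,-0.000,-0.028] |d|=28mm rot=1.6
[-0.031,0.000,0.000,0.000,-0.000,-0.030] |d|=31mm rot=1.7
[-0.028,-0.001,0.000,0.000,-0.000,-0.028] |d|=28mm rot=1.6
[-0.021,-0.001,0.000,0.000,-0.000,-0.020] |d|=21mm rot=1.2
[-0.008,-0.001,0.000,0.000,-0.000,-0.008] |d|=8mm rot=0.5

[-0.000,-0.002,-0.004,-0.005,-0.001,0.000] |d|=5mm rot=0.3
[-0.000,-0.005,-0.012,-0.015,-0.002,0.000] |d|=13mm rot=0.8
[-0.000,-0.007,-0.018,-0.022,-0.003,-0.000] |d|=20mm rot=1.3
[-0.000,-0.008,-0.024,-0.029,-0.004,0.000] |d|=25mm rot=1.7
[-0.000,-0.009,-0.028,-0.033,-0.005,-0.000] |d|=29mm rot=1.9
[-0.001,-0.009,-0.031,-0.037,-0.005,0.000] |d|=32mm rot=2.1
[-0.001,-0.008,-0.032,-0.038,-0.005,-0.000] |d|=33mm rot=2.2
[-0.001,-0.006,-0.033,-0.038,-0.005,0.000] |d|=33mm rot=2.2
[-0.001,-0.005,-0.032,-0.037,-0.005,0.000] |d|=32mm rot=2.1
[-0.001,-0.004,-0.029,-0.033,-0.005,-0.000] |d|=29mm rot=1.9
[-0.001,-0.002,-0.025,-0.029,-0.004,-0.000] |d|=25mm rot=1.7
[-0.001,-0.001,-0.020,-0.022,-0.003,0.000] |d|=20mm rot=1.3
[-0.001,-0.000,-0.013,-0.015,-0.002,0.000] |d|=13mm rot=0.8
[-0.000,-0.000,-0.005,-0.005,-0.001,0.000] |d|=5mm rot=0.3
```

```bash
python3 -m pendant '[[-0.01,0,0,0,0,-0.01,-1],[-0.02,0.001,0,0,0,-0.02,-1],[-0.028,0.001,0,0,0,-0.03,-1],[-0.03,0,0,0,0,-0.03,-1],[-0.028,-0.001,0,0,0,-0.03,-1],[-0.02,-0.001,0,0,0,-0.02,-1],[-0.01,-0.001,0,0,0,-0.01,-1]]'
python3 - <<'E'
from plan import *
p,R,s=cur();print(p,s['moment'])
b=np.array([.460,.077,.307]); RB=toolR(-.058,-.14)
print(); show(rows(p,R,b,RB,14,True))
E
```

```text
time_s: 5.65
eef_pos: [0.4736, 0.3885, 0.3005]
tcp_rot: [-0.989, 1.292, 0.774]
ft_force: [0.4, -0.3, -2.1]
gripper_width: 0.142
[0.47363948 0.38852271 0.30046243] [ 0.09867535  0.31248084 -0.03639222]

[0.000,-0.002,-0.004,-0.005,-0.001,0.000] |d|=5mm rot=0.3
[0.000,-0.005,-0.012,-0.015,-0.002,0.001] |d|=13mm rot=0.8
[0.001,-0.007,-0.018,-0.022,-0.003,0.001] |d|=20mm rot=1.3
[0.001,-0.008,-0.024,-0.029,-0.004,0.001] |d|=25mm rot=1.7
[0.001,-0.009,-0.028,-0.033,-0.005,0.001] |d|=29mm rot=1.9
[0.001,-0.009,-0.031,-0.037,-0.006,0.002] |d|=32mm rot=2.1
[0.001,-0.008,-0.032,-0.038,-0.006,0.002] |d|=33mm rot=2.2
[0.000,-0.006,-0.033,-0.038,-0.006,0.002] |d|=33mm rot=2.2
[0.000,-0.005,-0.031,-0.037,-0.006,0.002] |d|=32mm rot=2.1
[-0.000,-0.004,-0.029,-0.033,-0.005,0.001] |d|=29mm rot=1.9
[-0.000,-0.002,-0.025,-0.029,-0.004,0.001] |d|=25mm rot=1.7
[-0.000,-0.001,-0.020,-0.022,-0.003,0.001] |d|=20mm rot=1.3
[-0.000,-0.000,-0.013,-0.015,-0.002,0.001] |d|=13mm rot=0.8
[-0.000,-0.000,-0.005,-0.005,-0.001,0.000] |d|=5mm rot=0.3
```

```bash
python3 -m pendant '[[0,-0.002,-0.006,-0.007,0,0,-1],[0,-0.005,-0.012,-0.015,-0.002,0,-1],[0.001,-0.007,-0.018,-0.022,-0.003,0.001,-1],[0.001,-0.008,-0.024,-0.029,-0.004,0.001,-1],[0.001,-0.009,-0.028,-0.033,-0.005,0.001,-1],[0.001,-0.009,-0.031,-0.037,-0.006,0.002,-1],[0.001,-0.008,-0.032,-0.038,-0.006,0.002,-1],[0,-0.006,-0.032,-0.038,-0.006,0.002,-1],[0,-0.005,-0.03,-0.036,-0.006,0.002,-1],[0,-0.003,-0.025,-0.03,-0.004,0.001,-1]]'
python3 - <<'E'
from plan import *
p,R,s=cur();print(p,s['moment'])
b=np.array([.460,.077,.307]); RB=toolR(-.058,-.14)
print(); show(rows(p,R,b,RB,5))
E
```

```text
time_s: 6.9
eef_pos: [0.4612, 0.1271, 0.2987]
tcp_rot: [-1.194, 1.182, 1.019]
ft_force: [-0.0, -0.5, -3.2]
gripper_width: 0.145
[0.46120994 0.12712589 0.29871698] [ 0.05336005  0.23044004 -0.01592041]

[-0.001,-0.001,-0.010,-0.012,-0.004,-0.002] |d|=10mm rot=0.7
[-0.001,-0.001,-0.010,-0.012,-0.004,-0.002] |d|=10mm rot=0.7
[-0.001,-0.001,-0.010,-0.012,-0.004,-0.002] |d|=10mm rot=0.7
[-0.002,-0.001,-0.010,-0.012,-0.004,-0.002] |d|=10mm rot=0.7
[-0.002,-0.001,-0.010,-0.012,-0.004,-0.002] |d|=10mm rot=0.7
```

```bash
python3 -m pendant '[[-0.001,-0.001,-0.018,-0.02,-0.005,-0.003,-1],[-0.001,-0.001,-0.014,-0.015,-0.004,-0.002,-1],[-0.001,-0.001,-0.009,-0.012,-0.004,-0.002,-1],[-0.002,0,-0.005,-0.006,-0.002,-0.002,-1],[0,0,0,0,0,0,-1]]'
python3 - <<'E'
from plan import *
p,R,s=cur();print(p,s['moment'],s['joint_pos'].round(3))
for c in ("scene","side"):
    im=grab_frame(c); cv2.imwrite(f"pics/{c}4.png",im[:,:,::-1])
    if c=="side": crop(im,230,90,390,220,5,"d4c.png")
    else: crop(im,240,110,380,230,5,"s4c.png")
for nm,a in (("th0",0),("-.14",-.14)):
  pass
E
```

```text
time_s: 7.52
eef_pos: [0.4556, 0.0746, 0.3012]
tcp_rot: [-1.228, 1.15, 1.06]
ft_force: [-0.2, 0.1, -3.0]
gripper_width: 0.149
[0.45562167 0.07463453 0.30124293] [0.04632066 0.22620423 0.00626275] [ 0.072  0.147  1.929 -0.03   0.936 -1.418]
```

View pics/d4c.png

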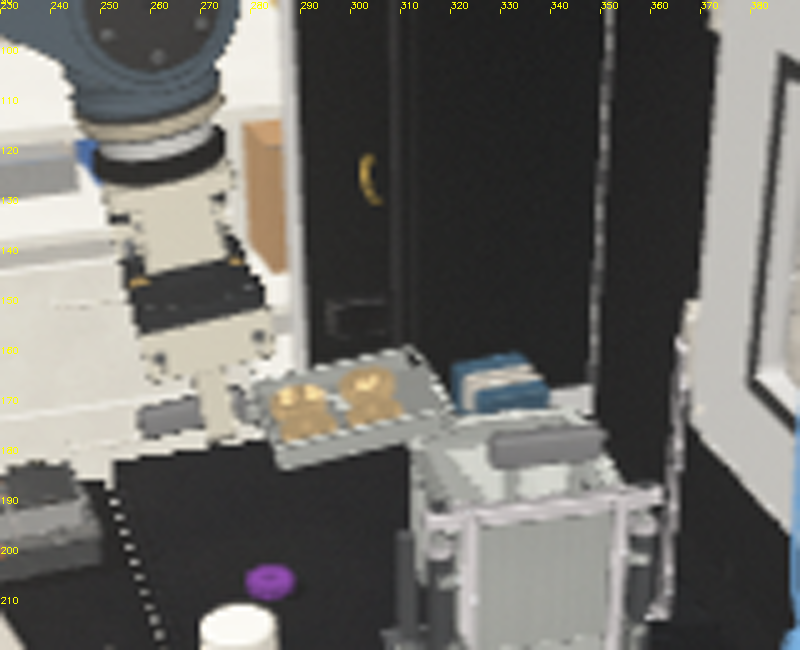

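View pics/scene4.png

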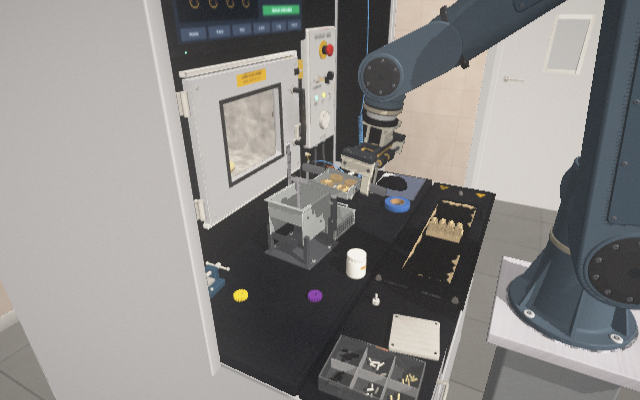

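View pics/s4c.png

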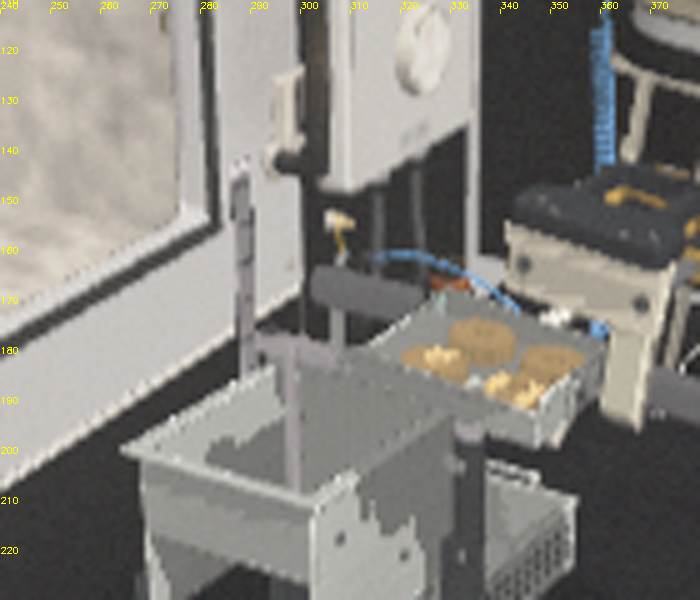

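```bash
python3 - <<'E'
from plan import *
p,R,s=cur(); px,pz,py=-R[:,1],-R[:,0],R[:,2]; print("tilt",np.degrees(np.arcsin(-px[2])),"yaw",np.arctan2(px[1],px[0]))
g=p-.065*pz; gc=g-.0127*px
for off in (0,.008):
  for L in ((31,44,-28),(31,-44,-28),(143,44,-28),(143,-44,-28),(143,44,-12),(143,-44,-12),(-33,0,0)):
    X=gc+px*(L[0]/1e3+off)+py*L[1]/1e3+pz*(L[2]/1e3-.0015); print(L,X.round(3),proj("scene",X)[0].round(1),proj("side",X)[0].round(1))
E
```

```text
tilt -7.5357476778952215 yaw -0.0641634291003835
(31, 44, -28) [0.489 0.116 0.21 ] [349.6 200.8] [278.  170.9]
(31, -44, -28) [0.483 0.029 0.21 ] [366.  186.9] [282.6 184.3]
(143, 44, -28) [0.6   0.109 0.224] [308.5 184.8] [312.5 163. ]
(143, -44, -28) [0.594 0.022 0.225] [326.9 172.6] [319.3 175.6]
(143, 44, -12) [0.598 0.11  0.24 ] [309.1 178.9] [311.8 158.5]
(143, -44, -12) [0.592 0.022 0.241] [327.6 167. ] [318.6 171. ]
(-33, 0, 0) [0.419 0.077 0.229] [385.1 192.3] [257.5 174.1]
(31, 44, -28) [0.497 0.116 0.211] [346.5 199.6] [280.5 170.4]
(31, -44, -28) [0.491 0.028 0.211] [363.1 185.8] [285.3 183.6]
(143, 44, -28) [0.608 0.109 0.225] [305.7 183.8] [314.9 162.5]
(143, -44, -28) [0.602 0.021 0.226] [324.2 171.6] [321.9 175. ]
(143, 44, -12) [0.606 0.109 0.241] [306.3 177.9] [314.3 158. ]
(143, -44, -12) [0.6   0.021 0.242] [324.9 166. ] [321.2 170.4]
(-33, 0, 0) [0.427 0.077 0.23 ] [381.9 191.2] [260.1 173.5]
```

```bash
cat > pour.py <<'E'
from plan import *
A=.133;B=.0915
def tcp(lip,yaw,th):
    R=toolR(yaw,th); px,pz=-R[:,1],-R[:,0]; return lip-A*px+B*pz,R
def seq(wps):
    p,R,s=cur(); 
    for lip,th in wps:
        t,R1=tcp(np.array(lip),-.058,np.radians(th)); o=rows(p,R,t,R1,1); show(o); p,R=t,R1
E
python3 - <<'E'
from pour import *
p,R,s=cur(); px,pz=-R[:,1],-R[:,0]; print("lip",(p+A*px-B*pz).round(4))
L0=np.array([.600,.066,.222]); L1=np.array([.631,.069,.195])
seq([(L0+(L1-L0)*f,th) for f,th in ((.15,-6),(.4,-4),(.65,-2),(.85,0),(.97,2),(1,4))])
print(tcp(np.array([.631,.069,.185]),-.058,np.radians(40))[0])
E
```

```text
lip [0.5992 0.0653 0.228 ]
[0.007,-0.006,0.000,-0.006,-0.007,0.027] |d|=10mm rot=1.6
[0.003,-0.010,0.001,0.000,0.000,0.035] |d|=11mm rot=2.0
[0.003,-0.010,0.001,0.000,0.000,0.035] |d|=11mm rot=2.0
[0.001,-0.009,0.001,-0.000,0.000,0.035] |d|=9mm rot=2.0
[-0.001,-0.007,0.001,0.000,-0.000,0.035] |d|=7mm rot=2.0
[-0.004,-0.004,0.000,-0.000,0.000,0.035] |d|=6mm rot=2.0
[0.58800358 0.07149659 0.34058382]
```

```bash
python3 -m pendant '[[0.006,-0.006,0,-0.006,-0.007,0.027,-1],[0.003,-0.01,0.001,0,0,0.035,-1],[0.003,-0.01,0.001,0,0,0.035,-1],[0.001,-0.009,0.001,0,0,0.035,-1],[0,-0.006,0.001,0,0,0.035,-1],[0,0,0,0,0,0,-1]]'
python3 - <<'E'
from pour import *
p,R,s=cur(); px,pz=-R[:,1],-R[:,0]; print(p,"lip",(p+A*px-B*pz).round(4),"tilt",np.degrees(np.arcsin(-px[2])),"yaw",np.arctan2(px[1],px[0]))
L=[(.631,.069,.192)]
seq([((.631,.069,.195),5),((.631,.069,.193),10),((.631,.069,.191),15),((.631,.069,.189),20),((.631,.069,.187),25),((.631,.069,.185),30),((.631,.069,.185),35),((.631,.069,.185),40)])
E
```

```text
time_s: 8.38
eef_pos: [0.5013, 0.0781, 0.2881]
tcp_rot: [-1.144, 1.266, 1.205]
ft_force: [-0.3, -0.6, -2.6]
gripper_width: 0.146
[0.50130294 0.07814049 0.28809147] lip [0.6297 0.0714 0.1904] tilt 2.7106909435261803 yaw -0.053856628763268716
[-0.010,-0.005,-0.002,0.004,0.002,0.040] |d|=11mm rot=2.3
[-0.009,-0.009,-0.000,-0.000,-0.000,0.087] |d|=13mm rot=5.0
[-0.009,-0.009,-0.000,0.000,0.000,0.087] |d|=13mm rot=5.0
[-0.009,-0.009,-0.000,-0.000,0.000,0.087] |d|=13mm rot=5.0
[-0.009,-0.009,0.000,0.000,-0.000,0.087] |d|=13mm rot=5.0
[-0.009,-0.009,-0.000,-0.000,0.000,0.087] |d|=13mm rot=5.0
[-0.011,-0.008,0.000,0.000,-0.000,0.087] |d|=14mm rot=5.0
[-0.011,-0.008,-0.000,-0.000,-0.000,0.087] |d|=14mm rot=5.0
```

```bash
python3 -m pendant '[[-0.01,-0.005,-0.002,0,0,0.04,-1],[-0.009,-0.009,0,0,0,0.087,-1],[-0.009,-0.009,0,0,0,0.087,-1],[-0.009,-0.009,0,0,0,0.06,-1],[0,0,0,0,0,0,-1],[0,0,0,0,0,0,-1],[0,0,0,0,0,0,-1]]'
cat > look.py <<'E'
import sys
from pour import *
p,R,s=cur(); px,pz=-R[:,1],-R[:,0]; print(p,"lip",(p+A*px-B*pz).round(4),"tilt",np.degrees(np.arcsin(-px[2])),"yaw",np.arctan2(px[1],px[0]),s["ft_force"],s["gripper_width"])
n=sys.argv[1]
ims=[]
for c,b in (("scene",(240,130,380,240)),("side",(250,110,390,220))):
    im=grab_frame(c); cv2.imwrite(f"pics/{c}{n}.png",im[:,:,::-1])
    x0,y0,x1,y1=b; ims.append(cv2.resize(im[y0:y1,x0:x1],None,fx=5,fy=5,interpolation=cv2.INTER_CUBIC)[:300*2])
o=np.vstack(ims); o=cv2.resize(o,None,fx=.54,fy=.54,interpolation=cv2.INTER_AREA) if 0 else o
h=np.hstack([cv2.resize(i,(400,314)) for i in ims]); cv2.imwrite(f"pics/L{n}.png",h[:,:,::-1])
E
python3 look.py 5
```

```text
time_s: 9.25
eef_pos: [0.5375, 0.075, 0.3182]
tcp_rot: [-0.99, 1.459, 1.412]
ft_force: [-0.7, 0.4, -0.5]
gripper_width: 0.146
[0.53752912 0.07501679 0.31818716] lip [0.6339 0.0705 0.1888] tilt 18.75814577105144 yaw -0.049867287433379336 [-0.68194266  0.44398883 -0.47661818] 0.14570472704261558
```

View pics/L5.png

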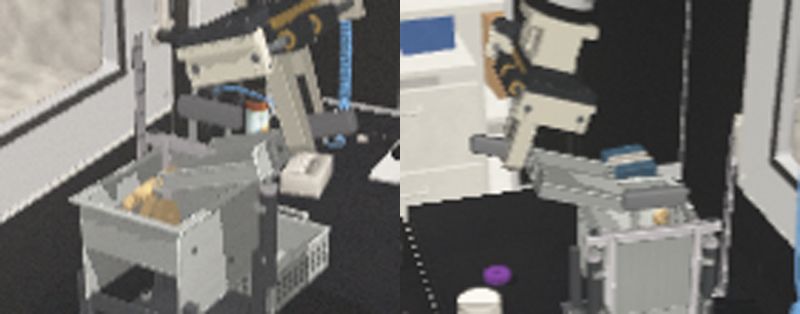

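```bash
python3 -m pendant '[[-0.01,-0.008,0,0,0,0.087,-1],[-0.011,-0.008,0,0,0,0.087,-1],[-0.011,-0.008,0,0,0,0.087,-1],[0,0,0,0,0,0,-1],[0,0,0,0,0,0,-1],[0,0,0,0,0,0,-1]]'
python3 look.py 6; python3 - <<'E'
from h import *
a=cv2.imread("pics/scene6.png")[:,:,::-1];crop(a,250,140,350,240,6,"s6c.png")
E
```

```text
time_s: 10.1
eef_pos: [0.5717, 0.0735, 0.3393]
tcp_rot: [-0.821, 1.634, 1.596]
ft_force: [-0.4, -0.1, -1.3]
gripper_width: 0.146
[0.57167871 0.0734877  0.33927914] lip [0.6314 0.071  0.1893] tilt 33.73098497996785 yaw -0.047978298467163304 [-0.40625215 -0.13387983 -1.3192747 ] 0.1460207807024561
```

View pics/L6.png

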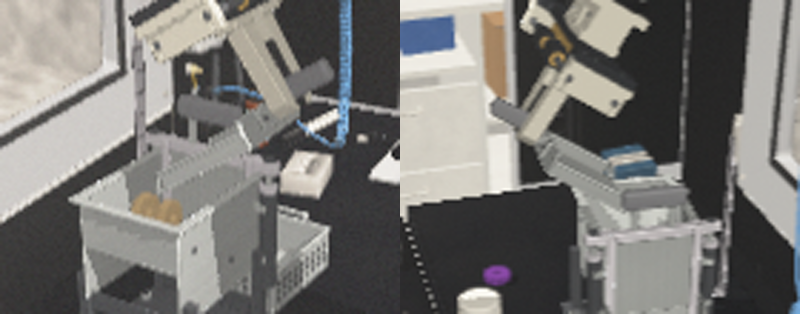

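View pics/s6c.png

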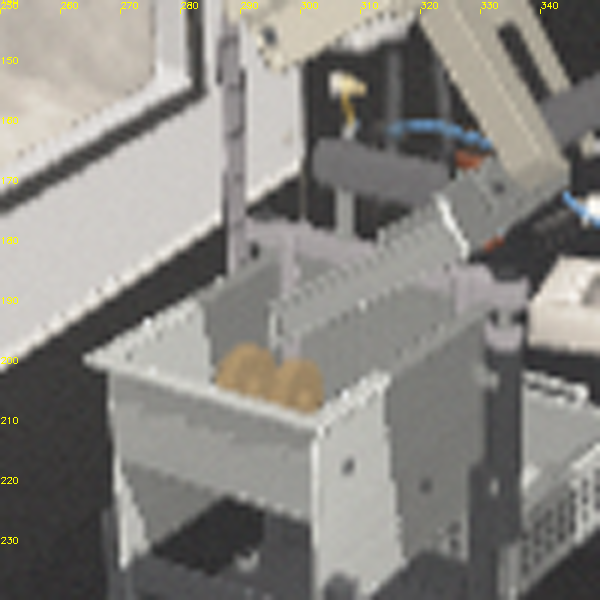

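```bash
python3 - <<'E'
from plan import *
p,R,s=cur()
a=np.array([.47,.076,.31]);RA=toolR(-.058,0)
show(rows(p,R,a,RA,6))
b=np.array([.483,.3855,.16]);RB=toolR(-.42,0)
print();show(rows(a,RA,b,RB,10))
E
```

```text
[0.013,0.011,-0.000,0.001,0.000,-0.098] |d|=18mm rot=5.6
[0.012,0.013,-0.000,0.001,0.000,-0.098] |d|=18mm rot=5.6
[0.011,0.014,-0.000,0.001,0.000,-0.098] |d|=18mm rot=5.6
[0.010,0.015,-0.001,0.001,0.000,-0.098] |d|=18mm rot=5.6
[0.008,0.016,-0.001,0.001,0.000,-0.098] |d|=18mm rot=5.6
[0.007,0.016,-0.001,0.001,0.000,-0.098] |d|=18mm rot=5.6

[0.015,0.000,0.031,0.036,0.000,0.000] |d|=34mm rot=2.1
[0.015,0.002,0.031,0.036,0.000,0.000] |d|=34mm rot=2.1
[0.015,0.003,0.031,0.036,0.000,0.000] |d|=34mm rot=2.1
[0.015,0.004,0.031,0.036,0.000,0.000] |d|=34mm rot=2.1
[0.015,0.005,0.031,0.036,0.000,0.000] |d|=34mm rot=2.1
[0.015,0.006,0.030,0.036,0.000,0.000] |d|=34mm rot=2.1
[0.015,0.007,0.030,0.036,0.000,0.000] |d|=34mm rot=2.1
[0.015,0.008,0.030,0.036,0.000,0.000] |d|=34mm rot=2.1
[0.015,0.009,0.030,0.036,0.000,0.000] |d|=34mm rot=2.1
[0.015,0.010,0.029,0.036,0.000,0.000] |d|=34mm rot=2.1
```

```bash
python3 -m pendant '[[0.01,0.013,0,0,0,-0.098,-1],[0.01,0.013,0,0,0,-0.098,-1],[0.01,0.014,0,0,0,-0.098,-1],[0.009,0.015,0,0,0,-0.098,-1],[0.008,0.016,0,0,0,-0.098,-1],[0.007,0.016,0,0,0,-0.09,-1],[0,0,0,0,0,0,-1]]'
python3 look.py 7; python3 - <<'E'
from h import *
a=cv2.imread("pics/scene7.png")[:,:,::-1];crop(a,250,140,380,240,6,"s7c.png")
E
```

```text
time_s: 11.08
eef_pos: [0.4669, 0.0788, 0.3168]
tcp_rot: [-1.176, 1.22, 1.165]
ft_force: [-0.3, 0.8, -0.8]
gripper_width: 0.147
[0.46688283 0.07878119 0.31679061] lip [0.6009 0.0725 0.227 ] tilt -0.7525980740873798 yaw -0.04976934736121654 [-0.32791992  0.82711306 -0.75919217] 0.14700129669793127
```

View pics/L7.png

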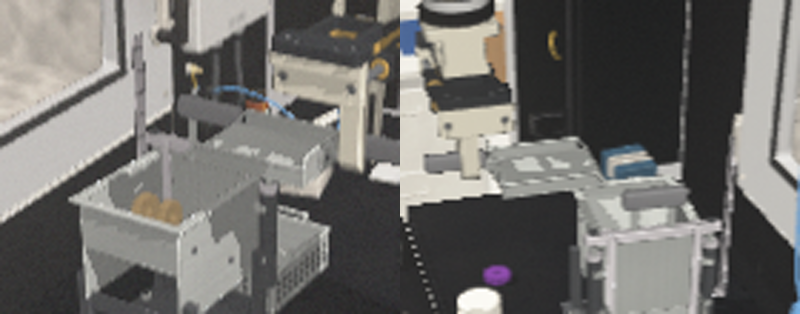

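View pics/s7c.png

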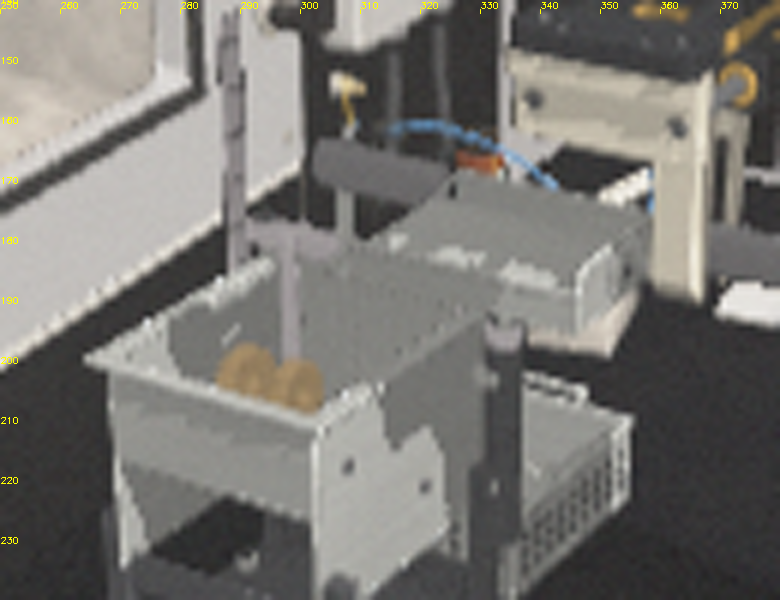

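The pan is empty in both views. Two gears show in the hopper at about (290,203) and (299,204) in the scene view; the others must lie lower, behind the panel. Next I take the pan back.

```bash
python3 -m pendant '[[0,0.002,0.02,0.02,0,0.006,-1],[0,0.002,0.035,0.036,0,0.006,-1],[0,0.003,0.035,0.036,0,0,-1],[0,0.004,0.035,0.036,0,0,-1],[0,0.005,0.035,0.036,0,0,-1],[0.01,0.006,0.035,0.036,0,0,-1],[0.02,0.007,0.032,0.036,0,0,-1],[0.025,0.008,0.03,0.036,0,0,-1],[0.03,0.009,0.02,0.03,0,0,-1]]'
python3 - <<'E'
from plan import *
p,R,s=cur();print(p)
b=np.array([.483,.3855,.125]);RB=toolR(-.42,0)
show(rows(p,R,b,RB,4))
E
```

```text
time_s: 12.3
eef_pos: [0.4832, 0.3709, 0.233]
tcp_rot: [-0.93, 1.362, 0.94]
ft_force: [0.0, -0.1, -2.0]
gripper_width: 0.148
[0.48317997 0.37087155 0.23297858]
[0.027,0.001,0.003,0.013,0.001,-0.001] |d|=27mm rot=0.8
[0.027,0.001,0.003,0.013,0.001,-0.001] |d|=27mm rot=0.8
[0.027,0.001,0.003,0.013,0.001,-0.001] |d|=27mm rot=0.8
[0.027,0.001,0.003,0.013,0.001,-0.001] |d|=27mm rot=0.8
```

```bash
python3 -m pendant '[[0.027,0.001,0.003,0.013,0,0,-1],[0.03,0.001,0.003,0.013,0,0,-1],[0.027,0.001,0.003,0.013,0,0,-1],[0.015,0.001,0.003,0.013,0,0,-1],[0.005,0,0,0,0,0,-1],[0,0,0,0,0,0,-1]]'
python3 - <<'E'
from plan import *
p,R,s=cur();print(p,R.round(3),s['ft_force'])
im=grab_frame("side"); cv2.imwrite("pics/side8.png",im[:,:,::-1]); crop(im,230,130,330,220,7,"d8c.png")
E
```

```text
time_s: 13.05
eef_pos: [0.4863, 0.3873, 0.1219]
tcp_rot: [-0.89, 1.389, 0.901]
ft_force: [0.4, 0.0, -2.2]
gripper_width: 0.146
[0.48630826 0.38726379 0.12188915] [[-0.011 -0.913  0.408]
 [ 0.001  0.408  0.913]
 [-1.     0.011 -0.004]] [ 0.3692764   0.00888126 -2.22678938]
```

View pics/d8c.png

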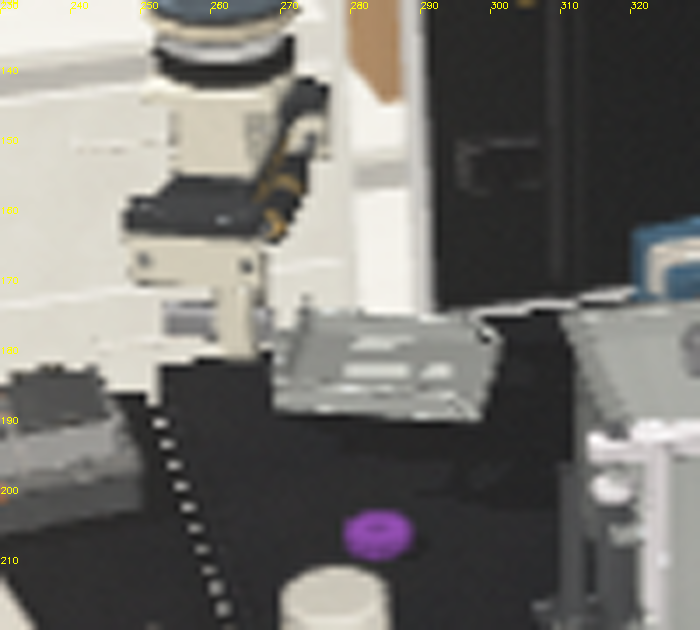

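```bash
python3 -m pendant '[[0.008,0,0,0,0,-0.012,-1],[0.008,0,0,0,0,0,-1],[0.005,0,0,0,0,0,-1],[0.002,0,0,0,0,0,-1],[0,0,0,0,0,0,-1]]'; python3 -m pendant '[[0.001,0,0,0,0,0,-1],[0.001,0,0,0,0,0,-1],[0,0,0,0,0,0,-1]]'; python3 -c "
from plan import *
p,R,s=cur(); print(R.round(3),s['moment'])"
```

```text
time_s: 13.72
eef_pos: [0.4869, 0.3875, 0.0994]
tcp_rot: [-0.897, 1.378, 0.891]
ft_force: [0.3, 0.1, -0.8]
gripper_width: 0.145
time_s: 14.1
eef_pos: [0.4871, 0.3875, 0.0976]
tcp_rot: [-0.897, 1.378, 0.891]
ft_force: [0.0, -0.3, -1.3]
gripper_width: 0.145
[[ 0.003 -0.913  0.408]
 [-0.002  0.408  0.913]
 [-1.    -0.004 -0.001]] [-0.00228335  0.06857278  0.03830145]
```

```bash
python3 -m pendant '[[0.0015,0,0,0,0,0,-1],[0.0015,0,0,0,0,0,-1],[0,0,0,0,0,0,-1]]'; python3 -m pendant '[[0.001,0,0,0,0,0,-1],[0,0,0,0,0,0,-1]]'
```

```text
time_s: 14.48
eef_pos: [0.4872, 0.3876, 0.0945]
tcp_rot: [-0.897, 1.378, 0.891]
ft_force: [-0.1, -1.3, -1.2]
gripper_width: 0.146
time_s: 14.72
eef_pos: [0.4873, 0.3878, 0.0945]
tcp_rot: [-0.897, 1.377, 0.891]
ft_force: [-0.9, 0.7, -1.0]
gripper_width: 0.148
```

```bash
python3 -m pendant '[[0,0,0,0,0,0,-0.4],[0,0,0,0,0,0,-0.2],[0,0,0,0,0,0,0],[0,0,0,0,0,0,0],[0,0,0,0,0,0,0]]'; python3 -m pendant '[[-0.01,0,0,0,0,0,0],[-0.03,0,0,0,0,0,0.2],[-0.05,0,0,0,0,0,0.2],[-0.05,0,0,0,0,0,0.2],[-0.04,0,0,0,0,0,0.2],[-0.03,0,0,0,0,0,0.2]]'
python3 - <<'E'
from plan import *
p,R,s=cur();print(p,R.round(3),s['ft_force'],s['joint_pos'].round(3))
ims=[]
for c in ("wrist","side"):
    im=grab_frame(c); cv2.imwrite(f"pics/{c}9.png",im[:,:,::-1]); 
    ims.append(cv2.resize(im[130:230,230:330] if c=="side" else im[100:330,205:435],(400,400)))
cv2.imwrite("pics/L9.png",np.hstack(ims)[:,:,::-1])
E
```

```text
time_s: 15.35
eef_pos: [0.4875, 0.3879, 0.0944]
tcp_rot: [-0.897, 1.376, 0.891]
ft_force: [-0.2, -0.3, 0.3]
gripper_width: 0.499
time_s: 16.1
eef_pos: [0.4858, 0.3877, 0.3124]
tcp_rot: [-0.897, 1.378, 0.891]
ft_force: [0.8, 0.4, 0.2]
gripper_width: 0.602
[0.48578142 0.38768875 0.31239211] [[ 0.003 -0.913  0.408]
 [-0.003  0.408  0.913]
 [-1.    -0.004 -0.001]] [0.81321672 0.44314559 0.20333439] [ 0.6    0.472  1.445 -0.004  1.224 -0.549]
```

View pics/L9.png

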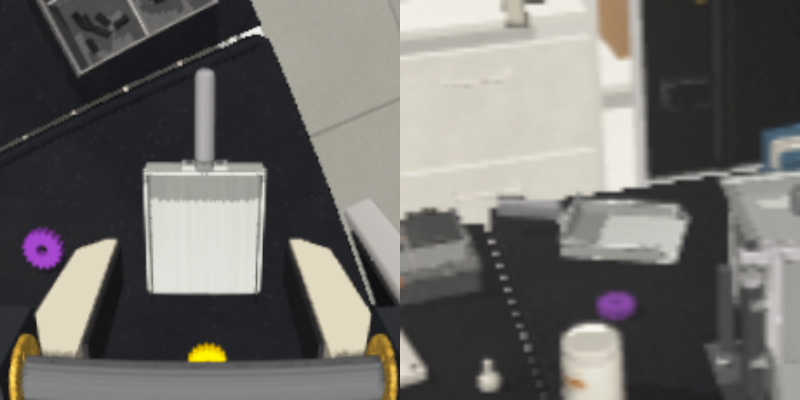

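```bash
python3 - <<'E'
from plan import *
p,R,s=cur()
b=np.array([.645,-.001,.38]);RB=toolR(-.058,0)
show(rows(p,R,b,RB,10))
E
```

```text
[-0.006,-0.030,-0.029,-0.036,0.000,0.001] |d|=43mm rot=2.1
[-0.006,-0.029,-0.030,-0.036,0.000,0.001] |d|=43mm rot=2.1
[-0.007,-0.028,-0.031,-0.036,0.000,0.001] |d|=43mm rot=2.1
[-0.007,-0.027,-0.032,-0.036,0.000,0.001] |d|=43mm rot=2.1
[-0.007,-0.026,-0.033,-0.036,0.000,0.001] |d|=43mm rot=2.1
[-0.007,-0.025,-0.034,-0.036,0.000,0.001] |d|=43mm rot=2.1
[-0.007,-0.023,-0.035,-0.036,0.000,0.001] |d|=43mm rot=2.1
[-0.007,-0.022,-0.036,-0.036,0.000,0.001] |d|=43mm rot=2.1
[-0.007,-0.021,-0.037,-0.036,0.000,0.001] |d|=43mm rot=2.1
[-0.007,-0.019,-0.037,-0.036,0.000,0.001] |d|=43mm rot=2.1
```

```bash
python3 -m pendant '[[-0.01,-0.03,-0.029,-0.036,0,0,0.2],[-0.01,-0.029,-0.03,-0.036,0,0,0.2],[-0.01,-0.028,-0.031,-0.036,0,0,0.2],[-0.009,-0.027,-0.032,-0.036,0,0,0.2],[-0.007,-0.026,-0.033,-0.036,0,0,0.2],[-0.007,-0.025,-0.034,-0.036,0,0,0.2],[-0.005,-0.023,-0.035,-0.036,0,0,0.2],[-0.005,-0.022,-0.036,-0.036,0,0,0.2],[-0.005,-0.02,-0.034,-0.036,0,0,0.2],[-0.005,-0.015,-0.025,-0.03,0,0,0.2]]'; python3 -m pendant '[[0,0,0,0,0,0,0.2]]'
python3 - <<'E'
from plan import *
p,R,s=cur();print(p,R.round(3),s['tcp_rot'],s['joint_pos'].round(3))
for c in ("wrist","scene"):
    im=grab_frame(c); cv2.imwrite(f"pics/{c}10.png",im[:,:,::-1])
E
```

```text
time_s: 17.45
eef_pos: [0.6435, 0.0048, 0.3866]
tcp_rot: [-1.172, 1.234, 1.171]
ft_force: [-0.1, 0.8, -0.5]
gripper_width: 0.6
time_s: 17.58
eef_pos: [0.6438, 0.0033, 0.3861]
tcp_rot: [-1.171, 1.235, 1.17]
ft_force: [0.1, 0.8, 0.3]
gripper_width: 0.599
[0.64380112 0.00328697 0.38606065] [[-0.    -0.999  0.053]
 [-0.001  0.053  0.999]
 [-1.     0.    -0.001]] [-1.1705232   1.23508768  1.16958343] [-6.700e-02  4.630e-01  1.279e+00 -1.000e-03  1.399e+00 -1.584e+00]
```

View pics/wrist10.png

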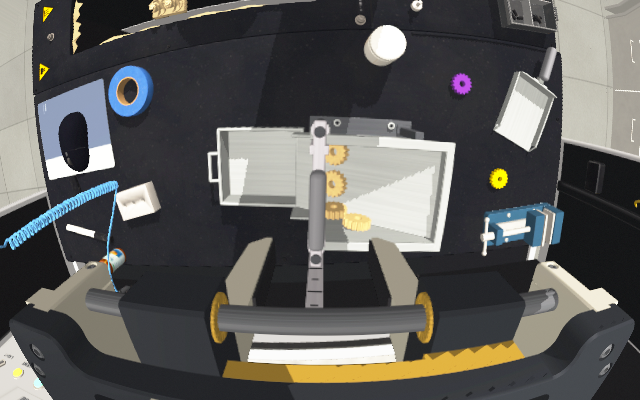

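View pics/scene10.png

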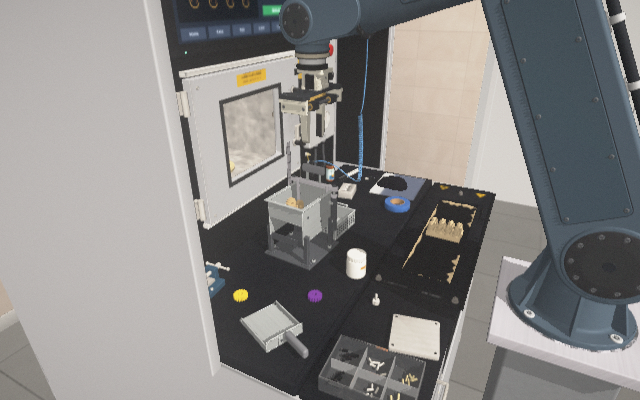

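```bash
python3 - <<'E'
from plan import *
a=cv2.imread("pics/wrist10.png")[:,:,::-1];crop(a,285,110,355,290,4,"w10c.png")
p,R,s=cur()
for uv in ((318,171),(316.5,250),(317,210)): print(uv,onz(wray(uv),.229).round(4))
print(wproj(np.array([[.6488-.035,.0016,.218],[.6488,-.0004,.218],[.6838,-.0024,.218],[.6488,-.0004,.229],[.6477,-.0023,.218]])).round(1))
E
```

```text
(318, 171) [0.6084 0.0039 0.229 ]
(316.5, 250) [ 0.6767 -0.0011  0.229 ]
(317, 210) [0.6406 0.0014 0.229 ]
[[315.7 174.9]
 [315.7 215. ]
 [315.7 251.8]
 [315.4 219.6]
 [313.4 213.9]]
```

View pics/w10c.png

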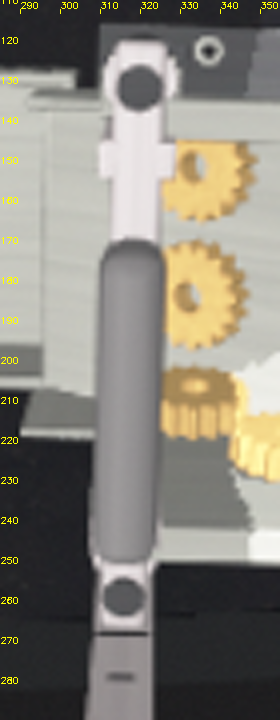

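```bash
python3 -m pendant '[[0.02,-0.001,-0.003,0,0,0,0.2],[0.025,0,-0.001,0,0,0,0.2],[0.025,0,0,0,0,0,0.2],[0.02,0,0,0,0,0,0.2],[0.008,0,0,0,0,0,0.2],[0,0,0,0,0,0,0.2]]'
python3 - <<'E'
from plan import *
p,R,s=cur();print(p,R.round(3),s['ft_force'])
im=grab_frame("wrist"); cv2.imwrite("pics/wrist11.png",im[:,:,::-1])
print(wproj(p+R@np.array([.065,0,0])))
im=grab_frame("side"); cv2.imwrite("pics/side11.png",im[:,:,::-1]); crop(im,290,110,400,220,6,"d11c.png")
E
```

```text
time_s: 18.42
eef_pos: [0.6412, 0.0082, 0.285]
tcp_rot: [-1.173, 1.233, 1.176]
ft_force: [1.0, -0.5, 1.3]
gripper_width: 0.598
[0.64121358 0.00824175 0.28504098] [[-0.002 -0.999  0.047]
 [ 0.     0.047  0.999]
 [-1.     0.002  0.   ]] [ 1.03692456 -0.45024878  1.34831599]
[[321.67511977 268.38541135]]
```

View pics/wrist11.png

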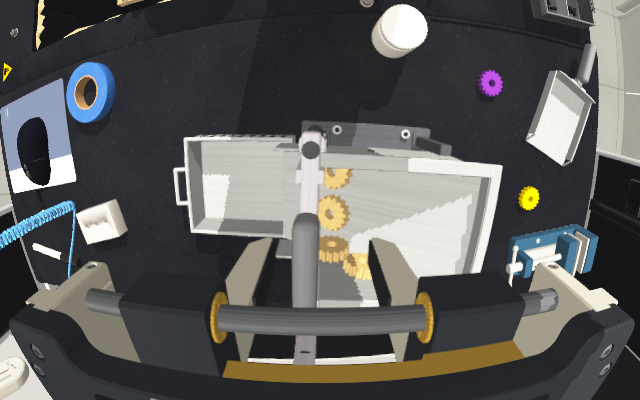

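View pics/d11c.png

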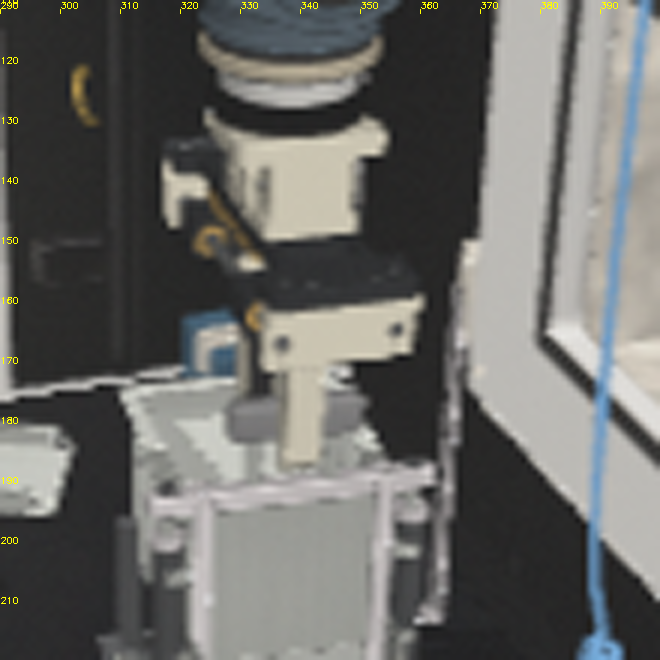

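```bash
python3 -m pendant '[[0,-0.003,-0.006,0,0,0,0.2],[0,-0.002,-0.003,0,0,0,0.2],[0,0,0,0,0,0,0.2]]'
python3 - <<'E'
from plan import *
p,R,s=cur();print(p,R.round(3),s['ft_force'],s['moment'])
E
```

```text
time_s: 18.9
eef_pos: [0.6469, -0.0021, 0.2876]
tcp_rot: [-1.175, 1.23, 1.172]
ft_force: [0.6, -0.0, -0.4]
gripper_width: 0.6
[ 0.64693847 -0.00211657  0.28756933] [[ 0.002 -0.999  0.048]
 [ 0.     0.048  0.999]
 [-1.    -0.002  0.   ]] [ 0.63090853 -0.03420678 -0.39084342] [ 0.0403178  -0.03646098  0.01863635]
```

```bash
python3 -m pendant '[[0.003,0,0.001,0,0,0,0.2],[0.001,0,0,0,0,0,-0.2],[0,0,0,0,0,0,-1],[0,0,0,0,0,0,-1],[0,0,0,0,0,0,-1],[0,0,0,0,0,0,-1],[0,0,0,0,0,0,-1],[0,0,0,0,0,0,-1],[0,0,0,0,0,0,-1]]' 60
python3 - <<'E'
from plan import *
p,R,s=cur();print(p,R.round(3),s['ft_force'],s['moment'])
im=grab_frame("wrist"); cv2.imwrite("pics/wrist12.png",im[:,:,::-1])
im=grab_frame("side"); cv2.imwrite("pics/side12.png",im[:,:,::-1]); crop(im,290,110,400,220,6,"d12c.png")
E
```

```text
time_s: 20.02
eef_pos: [0.6469, -0.0012, 0.2833]
tcp_rot: [-1.173, 1.231, 1.171]
ft_force: [-0.4, -0.7, 0.3]
gripper_width: 0.148
[ 0.64690593 -0.00119995  0.28331181] [[ 0.002 -0.999  0.05 ]
 [ 0.     0.05   0.999]
 [-1.    -0.002  0.   ]] [-0.39086585 -0.68706768  0.32255414] [ 0.05709317  0.01415193 -0.54425112]
```

View pics/wrist12.png

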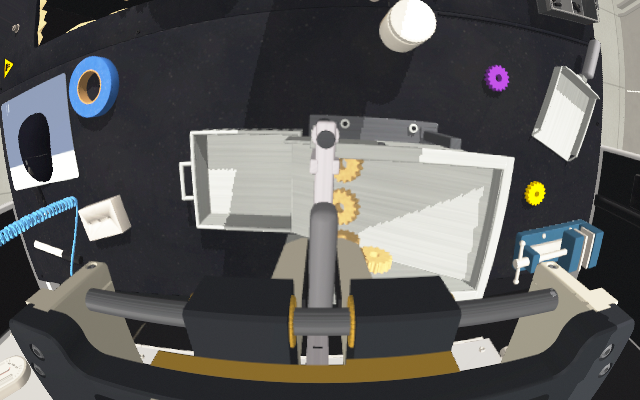

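View pics/d12c.png

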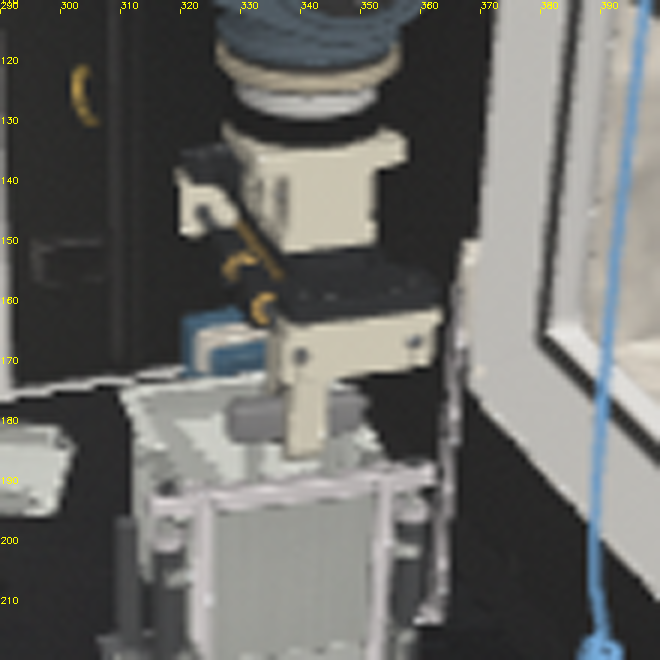

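```bash
python3 -m pendant '[[-0.004,0,0,0,0,0,-1],[-0.008,0,0,0,0,0,-1],[-0.008,0,0,0,0,0,-1],[-0.007,0,0,0,0,0,-1],[0,0,0,0,0,0,-1]]' 60
python3 look.py 13
```

```text
time_s: 20.75
eef_pos: [0.6469, -0.0012, 0.3106]
tcp_rot: [-1.173, 1.231, 1.172]
ft_force: [4.1, -0.8, -7.1]
gripper_width: 0.144
[ 0.6469017  -0.0011904   0.31064944] lip [ 0.7798 -0.0078  0.2193] tilt -0.048426029944563825 yaw -0.049712184018419224 [ 4.12748199 -0.75529044 -7.06891818] 0.14385503659571697
```

View pics/L13.png

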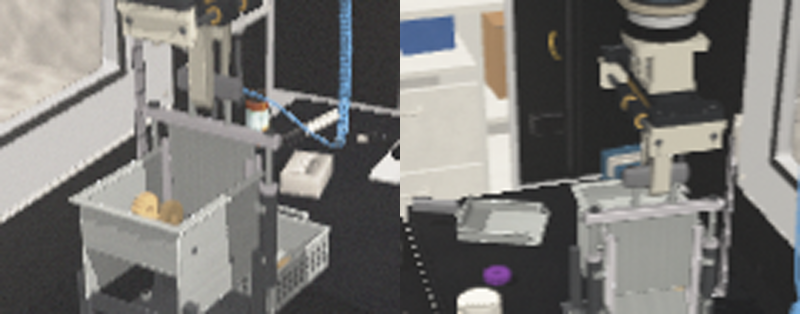

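```bash
python3 -m pendant '[[-0.006,0,0,0,0,0,-1],[-0.007,0,0,0,0,0,-1],[-0.004,0,0,0,0,0,-1],[0,0,0,0,0,0,-1],[0,0,0,0,0,0,-1],[0,0,0,0,0,0,-1]]' 60
python3 look.py 14
python3 - <<'E'
from h import *
im=cv2.imread("pics/side14.png")[:,:,::-1]; crop(im,290,140,400,280,4,"d14c.png")
im=cv2.imread("pics/scene14.png")[:,:,::-1]; crop(im,250,130,370,250,5,"s14c.png")
E
```

```text
time_s: 21.6
eef_pos: [0.6469, -0.0012, 0.3266]
tcp_rot: [-1.172, 1.232, 1.173]
ft_force: [4.7, -1.3, -9.2]
gripper_width: 0.146
[ 0.64693523 -0.00123694  0.32659186] lip [ 0.7798 -0.0078  0.2351] tilt 0.012940355731631442 yaw -0.04974304577525706 [ 4.70843744 -1.28337027 -9.24122133] 0.14645272500528875
```

View pics/d14c.png

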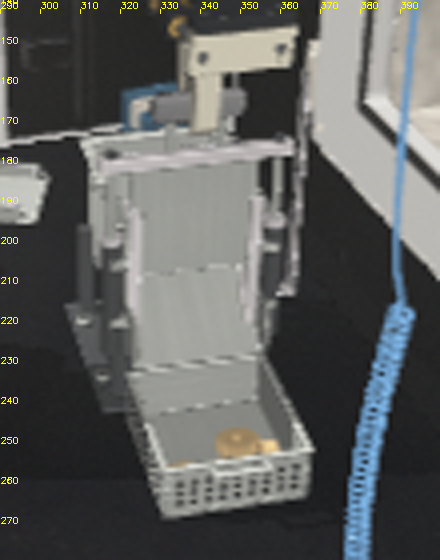

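View pics/s14c.png

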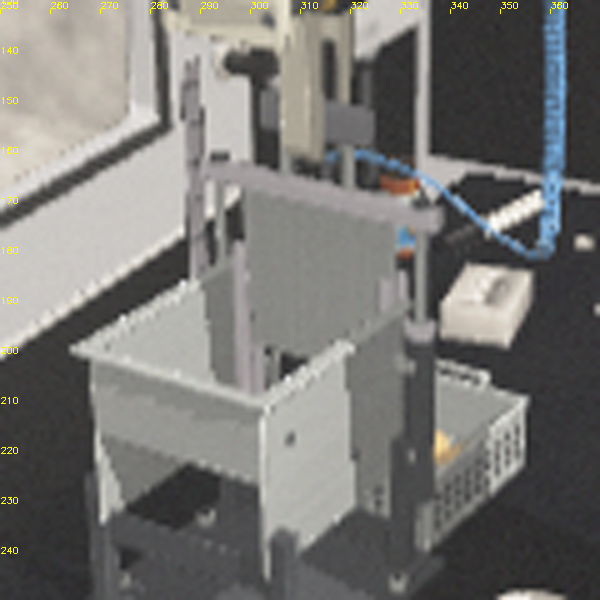

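```bash
python3 -m pendant '[[-0.0015,0,0,0,0,0,-1],[0,0,0,0,0,0,-1],[0,0,0,0,0,0,-1]]' 60
python3 - <<'E'
from h import *
im=grab_frame("wrist"); cv2.imwrite("pics/wrist15.png",im[:,:,::-1]); crop(im,150,90,370,290,3,"w15c.png")
print([ (g['score'],g['extent']) for g in spot_in("wrist","gear_0_center")])
im=grab_frame("side"); cv2.imwrite("pics/side15.png",im[:,:,::-1]); crop(im,310,230,380,280,9,"d15c.png")
im=grab_frame("scene"); cv2.imwrite("pics/scene15.png",im[:,:,::-1]); crop(im,280,120,340,200,7,"s15c.png")
print(monitor.observe()["eef_pos"])
E
```

```text
time_s: 22.08
eef_pos: [0.647, -0.0012, 0.3279]
tcp_rot: [-1.172, 1.232, 1.173]
ft_force: [4.7, -0.5, -9.9]
gripper_width: 0.148
[(0.86, [224.6, 133.1, 22.1, 25.4]), (0.8, [466.0, 68.4, 28.9, 24.9]), (0.72, [511.1, 175.5, 16.6, 24.1]), (0.52, [287.4, 114.2, 198.4, 250.9])]
[ 0.64695906 -0.00122417  0.32783486]
```

View pics/w15c.png

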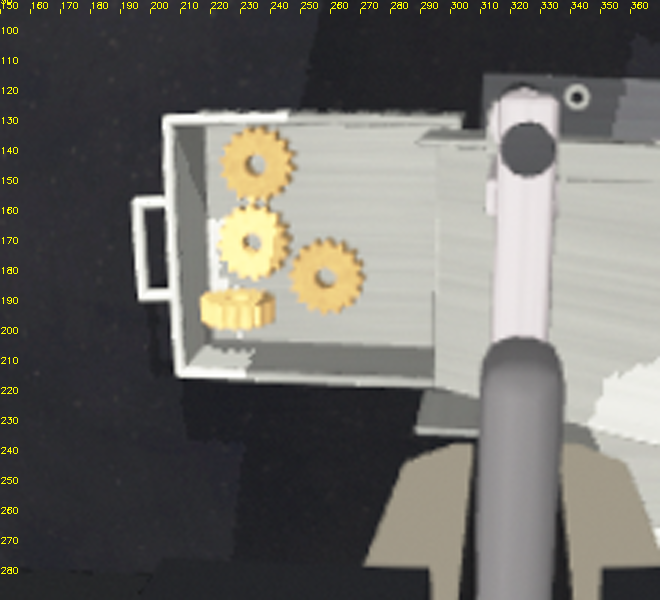

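View pics/d15c.png

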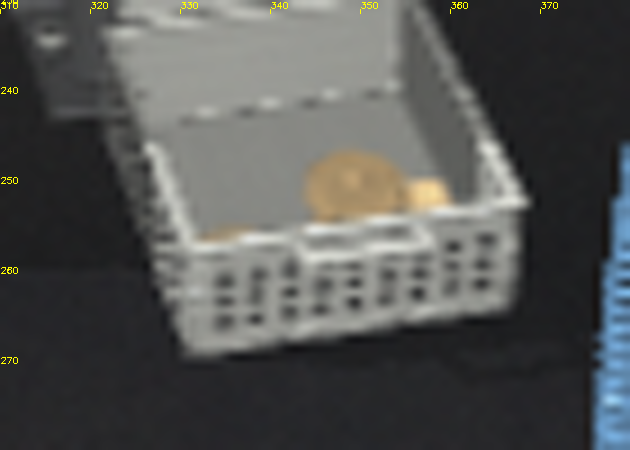

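View pics/s15c.png

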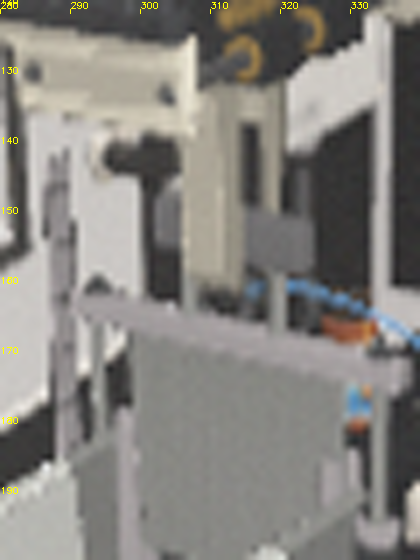

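```bash
python3 - <<'E'
from h import *
import cv2
a0=cv2.imread("pics/scene10.png",0); a1=cv2.imread("pics/scene15.png",0)
b0=cv2.imread("pics/side12.png",0); b1=cv2.imread("pics/side15.png",0)
H=np.array([.6517,.0495,0]); c,s=np.cos(-.0583),np.sin(-.0583)
W=lambda L:H+np.array([c*L[0]-s*L[1],s*L[0]+c*L[1],L[2]])
for n,i0,i1,x in (("scene",a0,a1,-.06),("scene",a0,a1,.05),("side",b0,b1,-.055),("side",b0,b1,.055)):
    q=proj(n,W((x,-.05,.176)))[0]; u,v=np.round(q).astype(int)
    t=i0[v-5:v+6,u-7:u+8]; r=cv2.matchTemplate(i1[v-35:v+10,u-13:u+14],t,cv2.TM_CCOEFF_NORMED); _,m,_,l=cv2.minMaxLoc(r)
    # subpixel in v
    k=l[1]; y=r[k-1:k+2,l[0]]; d=.5*(y[0]-y[2])/(y[0]-2*y[1]+y[2]) if len(y)==3 else 0
    dv=(k+d)-30; du=l[0]-6
    e=proj(n,W((x,-.05,.221)))[0]-q
    print(n,x,m,"shift",du,round(dv,2),"expected for 45mm",e.round(2),"lift",round(45*dv/e[1],1))
E
```

```text
scene -0.06 0.6355373859405518 shift 0 -0.1 expected for 45mm [  0.17 -15.75] lift 0.3
scene 0.05 0.5505244135856628 shift 6 -13.52 expected for 45mm [ -0.49 -15.18] lift 40.1
side -0.055 0.7474064826965332 shift 0 -12.97 expected for 45mm [  0.13 -13.15] lift 44.4
side 0.055 0.8596838116645813 shift -5 -12.3 expected for 45mm [  0.86 -12.97] lift 42.7
```

```bash
python3 -m pendant '[[-0.0005,0,0,0,0,0,-1],[0,0,0,0,0,0,-1],[0,0,0,0,0,0,-1],[0,0,0,0,0,0,-1]]' 60
python3 - <<'E'
from h import *
im=grab_frame("wrist"); cv2.imwrite("pics/wrist16.png",im[:,:,::-1])
im2=grab_frame("scene"); cv2.imwrite("pics/scene16.png",im2[:,:,::-1])
s=monitor.observe(); print(s["eef_pos"],s["joint_vel"].round(4),s["ft_force"])
cv2.imwrite("pics/L16.png",np.vstack([im[90:290],im2[150:380]])[:,:,::-1])
E
```

```text
time_s: 22.78
eef_pos: [0.6469, -0.0012, 0.3284]
tcp_rot: [-1.172, 1.232, 1.173]
ft_force: [4.5, -0.4, -9.6]
gripper_width: 0.146
[ 0.6469572  -0.00121081  0.32834395] [-0.0023  0.0013 -0.001  -0.0004 -0.0014  0.0011] [  4.61178963  -0.62922067 -10.09761982]
```

View pics/L16.png

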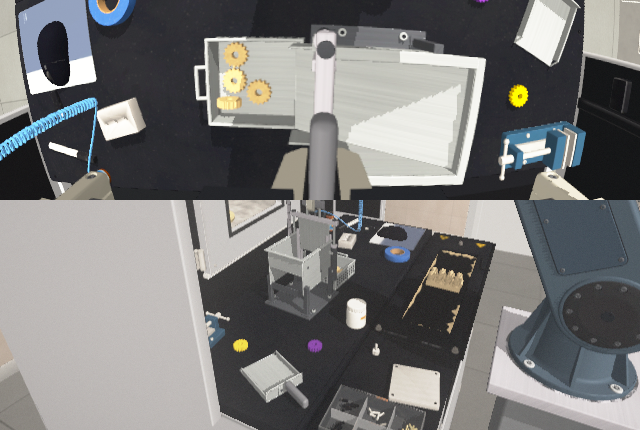

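The wrist view shows all four gears in the basket at about (235,145), (233,170), (228,193) and (259,182), and an empty hopper. The pan sits flat on the worktop, and the jar, tape and look-alikes haven't moved. The gate is up 45 mm by the tool height, at 10 N and steady, so I'm handing in.

```bash
python3 -c "
from workcell import hand_in
print(hand_in())"
```

```text
the job is handed in; nothing more can be done
None
```

I tipped the four gears into the hopper with its gate shut and stood the empty pan back where it had been, flat and released. I then lifted the gate to half travel and handed in at about 23 s, still gripping it at 60 N.

- **Gears:** the last wrist picture shows all four gears in the basket and the hopper empty.
- **Gate lift:** by tool height it is 45.0 mm above shut, and the readings never went past that. The downward pull is about 10 N, as expected at half travel, and the arm was at rest.
- **Lift from the pictures:** these agree only roughly. The two side-view matches gave 44.4 and 42.7 mm, and one scene-view match gave 40.1 mm. The other scene match failed, returning about 0. By eye, the crosshead shift in the scene view was about 47 mm.
- **Forces:** there was a steady side load of about 4.6 N on the handle while holding. No reading came near the limits.
- **Bystanders:** the jar, the tape roll and the purple and yellow look-alike gears were not touched and look unmoved. I did not pick out or check the steel block separately; the arm went nowhere near the worktop except at the pan.

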